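Put two engine air cleaners together

TASK

Put both air cleaners back together: on each base, set the filter element of that size down in the pan over the stud, then its cover flat on top with the stud through the hole, and finish the wide one with the black knob nut dropped over its stud onto the cover. Wide parts go on the wide base, narrow parts on the narrow one, everything fully down and flat; do not knock over the glass jar.

Things in the scene. Friction and masses are not known exactly. Their poses are not given: they have to be found in the camera images.
- wide_base: The wide air-cleaner base, fixed: a rectangular metal foot 104 x 96 mm, 14 mm high, with a round grey pan on it, floor 30 mm above the bench, ringed by a lip 4 mm thick, 74 mm inside diameter, top 36 mm above the bench. A smooth steel stud, 8 mm diameter, tapered over its last 6 mm, stands in the middle and ends 95 mm above the bench. Origin: on the bench, on the axis of pan and stud; z up.
- narrow_base: The narrow air-cleaner base, fixed: a rectangular metal foot 86 x 78 mm, 14 mm high, with a round grey pan on it, floor 30 mm above the bench, ringed by a lip 4 mm thick, 56 mm inside diameter, top 36 mm above the bench. A smooth steel stud, 8 mm diameter, tapered over its last 6 mm, stands in the middle and ends 76 mm above the bench. Origin: on the bench, on the axis of pan and stud; z up.
- wide_element_center (a point): The wide filter element, loose, lying flat: a round pleated tan paper ring with thin black rubber rims, 62 mm outside diameter, 36 mm through-hole, 32 mm high, 50 to 100 g, the same either way up. The point is its centre, on its axis, half-way up; z is its axis. Fully down in its pan, its centre is 46 mm above the bench.
- narrow_element_center (a point): The narrow filter element, loose, lying flat: a round pleated tan paper ring with thin black rubber rims, 44 mm outside diameter, 24 mm through-hole, 32 mm high, 50 to 100 g, the same either way up. The point is its centre, on its axis, half-way up; z is its axis. Fully down in its pan, its centre is 46 mm above the bench.
- wide_cover_center (a point): The wide cover, loose, lying right way up: a round dark steel lid, 66 mm diameter, 20 mm high, crown slightly raised, underside flat, 18 mm through-hole in the middle, 70 to 140 g. The point is its centre, on its axis, half-way up; z is its axis. Flat on the element, its centre is 72 mm above the bench.
- narrow_cover_center (a point): The narrow cover, loose, lying right way up: a round dark steel lid, 50 mm diameter, 20 mm high, crown slightly raised, underside flat, 18 mm through-hole in the middle, 70 to 140 g. The point is its centre, on its axis, half-way up; z is its axis. Flat on the element, its centre is 72 mm above the bench. The stud then ends inside the hole: no nut here.
- nut_center (a point): The knob nut, loose, lying flat: a round black fluted plastic knob, 36 mm diameter, 22 mm high, with a plain 15 mm through-hole (no thread, just drops on) rimmed in brass; 20 to 42 g. The point is its centre, on its axis, half-way up; z is its axis. Flat on the wide cover, its centre is 93 mm above the bench and the stud is 13 mm up its hole.
- jar_center (a point): A closed amber glass jar with a steel lid, 56 mm in diameter, 75 mm high, standing loose between the two bases. The point is its centre, half-way up; z is its axis. Not to be knocked over.
Not all that is in view belongs to the job. What is shaped like the part that bears narrow_element_center but pink is not meant.

How it is judged:
At the end, for the whole second after the job is handed in: Each base holds its element flat on the pan floor and its cover on top, each within 9 mm of the stud axis; the nut lies on the wide cover within 8 mm of it; all within 4 mm of seated height, tilted under 0.1 rad, slower than 0.02 m/s; jar upright (under 0.3 rad) (horizontal distance between each of wide_element_center, wide_cover_center and wide_base below 0.009 m and z of wide_element_center in the frame of wide_base between 0.042 and 0.05 m and angle between each of wide_element_center, wide_cover_center, narrow_element_center, narrow_cover_center, nut_center's own z axis and vertical below 0.1 rad and z of wide_cover_center in the frame of wide_base between 0.068 and 0.076 m and horizontal distance between each of narrow_element_center, narrow_cover_center and narrow_base below 0.009 m and z of narrow_element_center in the frame of narrow_base between 0.042 and 0.05 m and z of narrow_cover_center in the frame of narrow_base between 0.068 and 0.076 m and horizontal distance between nut_center and wide_base below 0.008 m and z of nut_center in the frame of wide_base between 0.089 and 0.097 m and linear speed of each of wide_element, narrow_element, wide_cover, narrow_cover, nut below 0.02 m/s and angle between jar_center's own z axis and vertical below 0.3 rad); the robot touches nothing.
It fails at once if the glass jar is knocked over (angle between jar_center's own z axis and vertical above 0.6 rad).
It also fails if it takes over 104 s, if anything falls off the work surface, if the arm or the gripper's body presses on something with over 40 N, if the wrist force passes 120 N, or if a joint passes its speed limit or range.

ROBOT

A 6-joint arm with a two-finger parallel gripper is mounted at the origin on the work surface. World frame = base frame: x ahead of the robot, y to its left, z up, the work surface at z = 0. Lengths are in m, angles in rad, forces in N, time in s.
With the tool pointing down it reaches from about 0.375 to 0.975 m from the base axis. Payload 3.8 kg.
Tool frame: the origin (TCP) lies at the very end of the fingers, on their centre line; the grasp point (between the pads) lies 19 mm behind it (bot.pinch_z is the distance from the TCP to the grasp point, in m); x points along the fingers, y is the direction in which the jaws open and shut, and the axes are right-handed (so a half turn about x gives the same grasp; the last joint's range is limited). The gripper opens to 85 mm and grips with 20 to 120 N. Pads are 22 mm wide; open, the fingers measure 114 mm over their backs; the gripper's body (76 mm by 85 mm) begins 54 mm behind the grasp point. The pads swing forward as they close: fully open they stand 13 mm farther back than shut.
Start: joints at [-1.201, 0.264, 1.604, -0, 1.274, -0.037], TCP at [0.267, -0.62, 0.197] pointing down, gripper open.
Joint ranges: [-2.63, 2.63], [-0.94, 2.18], [0.31, 2.57], [-1.31, 4.45], [0, 2.66], [-2.55, 2.55]. Speed limits (rad/s): [2.57, 2.57, 3.14, 3.14, 3.14, 3.14].

INTERFACE

Orientations are given as a rotation vector (axis times angle).
In Python, from workcell import monitor, imaging, finish_job, bot gives the robot as it stands.
- The arm moves only by the tool jog_arm, never from a script. Its argument "rows" is a list of rows, each a list of 7 numbers: the shift along the tool's x, y, z in m, then the turn, a rotation vector about the tool's x, y, z in rad, then the opening in per cent of the stroke, from 0 (shut) to 100 (fully open). A call has 1 to 20 rows; each row is the pose to reach, as a shift and turn from the pose measured when the call began, along the tool's axes at that moment; what a row does not reach only later rows make up. A row lasts 1/10 s, in which the tool goes at most 50 mm and 8.59 degrees, less where a joint would pass 70% of its speed; a pose out of reach is approached as far as the arm can. A call with a gripper value outside its range is refused whole. The fingers move at their own pace and stop on an object; "force" is the grip in N (left out, the last holds). Time passes only in rows, so rows that repeat a pose let the fingers close. It gives the time, the measured TCP pose, the force and the opening at its end, in the units of the state.
- monitor.read_state(): the state, without advancing time (a new reading comes with each control period).
- imaging.read_camera(name): name is "scene" or "top" or "wrist"; returns the picture (420x560x3 uint8, blue, green, red); there is no depth.
- imaging.camera_params(name): a dict with "fx", "fy", "cx", "cy" (pixels), "T" (4x4, takes a point from camera to world coordinates); the wrist camera has in their place "T_tool_cam" (4x4, takes a point from camera to tool coordinates, whose origin is the TCP and whose axes are the tool frame's). Camera axes: x right, y down, z forward; pixel columns grow to the right and rows downward; lengths in m; the calibration is good to about 2 mm. A picture is of the moment at which its call begins: read the wrist's pose just before it. camera_params takes no time and is no camera call.
- finish_job(): hands the job in, once; it reports no verdict.
The state is a dict: "time": time; "q": joint angles; "joint_vel": joint speeds; "joint_torque": joint torques, N m; "tool_pos": TCP position; "tcp_rot": TCP orientation; "wrist_force": force on the tool from outside, world axes, zero at the start; "torque": the same for the moment, N m; "width": opening from 0.0 (shut) to 1.0 (fully open).
Only numpy, scipy, OpenCV 4.12 (cv2) and the standard library are available. Lean on these libraries where they do the work, as an engineer would, in place of code of your own. Each camera call takes 0.05 s, during which the arm holds its last target. There are 200 camera calls.

## Working session

There is one attempt and no reset: what is moved stays moved. The work goes in short steps, Python scripts to look and compute and a tool call to move; the robot and the scene stay as the last step left them, time stands still between calls to the robot, and variables do not carry over. Pictures are saved under pics/ and viewed, about 12 in all and at most 16, crops included, and the job is handed in when it is done.

Besides the shell and the picture viewer there is one more tool, called by a JSON object that holds its "api" and its "payload", one argument or row to a line. jog_arm: Moves the arm, as the interface text tells. Its arguments: {"type":"object","properties":{"rows":{"type":"array","items":{"type":"array","items":{"type":"number"}}},"force":{"type":"number"}},"required":["rows"]}

```bash
mkdir -p pics; ls; cat > a.py <<'E'
E
python3 - <<'E'
from workcell import monitor, imaging, bot
import cv2,numpy as np
np.set_printoptions(precision=4,suppress=True)
print(monitor.read_state())
for n in ["top","scene","wrist"]:
    cv2.imwrite(f"pics/{n}0.png",imaging.read_camera(n)); print(n,imaging.camera_params(n))
E
```

```text
pics
{'time': 0.0, 'q': array([-1.2009,  0.2648,  1.6054,  0.    ,  1.2737, -0.0369]), 'joint_vel': array([-0.0007, -0.0002,  0.0009,  0.001 , -0.0017,  0.002 ]), 'joint_torque': array([  0.0003, -51.5112, -36.7313,  -0.0001,   0.0131,  -0.    ]), 'tool_pos': array([ 0.2668, -0.6192,  0.1962]), 'tcp_rot': array([ 1.9981,  0.4144, -1.9988]), 'wrist_force': array([ 0.3287, -0.0852, -0.7721]), 'torque': array([-0.0258, -0.0317,  0.0027]), 'width': 1.0005751156285547}
top {'fx': 450.2394570774356, 'fy': 450.2394570774356, 'cx': 269.16708929380974, 'cy': 209.96578536206806, 'T': array([[ 0.0052, -0.9815,  0.1911,  0.3466],
       [-0.9998, -0.0014,  0.0196, -0.0113],
       [-0.019 , -0.1912, -0.9814,  0.9372],
       [ 0.    ,  0.    ,  0.    ,  1.    ]])}
scene {'fx': 456.73909773242355, 'fy': 456.73909773242355, 'cx': 278.1116145404253, 'cy': 206.75429115925363, 'T': array([[-0.8364,  0.3585, -0.4146,  0.9268],
       [ 0.5477,  0.5161, -0.6586,  0.6307],
       [-0.0222, -0.7779, -0.628 ,  0.6492],
       [ 0.    ,  0.    ,  0.    ,  1.    ]])}
wrist {'fx': 305.72347288622984, 'fy': 305.72347288622984, 'cx': 281.8739209941056, 'cy': 211.1764791790552, 'T_tool_cam': array([[ 0.0003, -0.3231,  0.9464, -0.1768],
       [ 1.    , -0.0007, -0.0006,  0.0008],
       [ 0.0009,  0.9464,  0.3231, -0.0827],
       [ 0.    ,  0.    ,  0.    ,  1.    ]])}
```

View pics/top0.png

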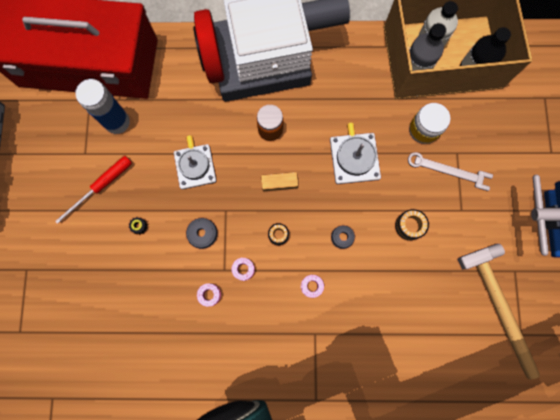

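View pics/scene0.png

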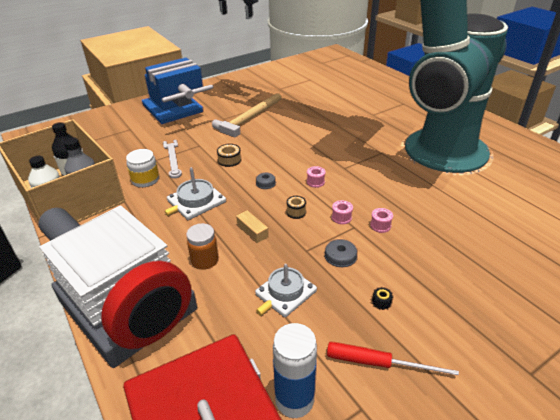

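The top view shows the wide base near (357,155), narrow base (194,165), wide element (413,224), narrow element (278,234), wide cover (201,233), narrow cover (343,237), nut (138,226), and jar (270,122). I'll enlarge that area for closer readings.

```bash
cat > h.py <<'E'
from workcell import monitor, imaging
import cv2,numpy as np
from scipy.spatial.transform import Rotation as R
np.set_printoptions(precision=4,suppress=True)
def ray(p,uv,T,z):
    d=T[:3,:3]@np.array([(uv[0]-p['cx'])/p['fx'],(uv[1]-p['cy'])/p['fy'],1]); o=T[:3,3]
    return o+d*(z-o[2])/d[2]
def toolT(s):
    T=np.eye(4);T[:3,:3]=R.from_rotvec(s['tcp_rot']).as_matrix();T[:3,3]=s['tool_pos'];return T
def proj(p,T,X):
    c=np.linalg.inv(T)@np.append(X,1); return np.array([p['cx']+p['fx']*c[0]/c[2],p['cy']+p['fy']*c[1]/c[2]])
def wristT(s): return toolT(s)@imaging.camera_params('wrist')['T_tool_cam']
def down(a): # tool down, jaws (y) along world direction angle a
    x=np.array([0,0,-1.]);y=np.array([np.cos(a),np.sin(a),0]);return np.c_[x,y,np.cross(x,y)]
def go(pos,a):
    """shift & turn from present to TCP pos with jaw angle a (nearest of a, a+pi)"""
    s=monitor.read_state();T=toolT(s)
    c=[R.from_matrix(T[:3,:3].T@down(b)).as_rotvec() for b in (a,a+np.pi)]
    return T[:3,:3].T@(np.array(pos)-T[:3,3]), *c
def shot(name,cam='wrist',crop=None,k=1):
    s=monitor.read_state();im=imaging.read_camera(cam)
    np.save(f'pics/{name}.npy',im)
    if crop: im=im[crop[1]:crop[3],crop[0]:crop[2]]
    cv2.imwrite(f'pics/{name}.png',cv2.resize(im,None,fx=k,fy=k,interpolation=cv2.INTER_CUBIC));return s,im
E
python3 - <<'E'
from h import *
im=cv2.imread('pics/top0.png')[100:260,120:440]
cv2.imwrite('pics/top0c.png',cv2.resize(im,None,fx=2.5,fy=2.5,interpolation=cv2.INTER_CUBIC))
s=monitor.read_state();print(toolT(s)[:3,:3])
E
```

```text
[[-0.0007  0.3957 -0.9184]
 [ 0.0017 -0.9184 -0.3957]
 [-1.     -0.0018 -0.0001]]
```

View pics/top0c.png

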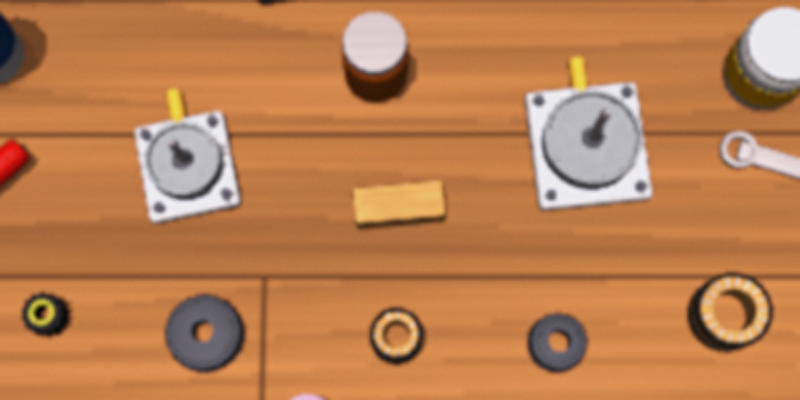

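The crop gives these centres: wide pan (591,140), narrow pan (185,161), wide element (735,310), narrow element (397,334), wide cover (205,332), narrow cover (557,341), nut (42,313), jar lid (375,42).

```bash
python3 - <<'E'
from h import *
p=imaging.camera_params('top')
for n,x,y,z in [('wbase',591,140,.036),('nbase',185,161,.036),('wbase foot corners mean',589,146.5,.014),('nbase foot',187.5,166.5,.014),('wel',735,310,.032),('nel',397,334,.032),('wcov',205,331.5,.019),('ncov',557,341,.019),('nut',42,313,.022),('jar',375,42,.075),('studtipW',604,115,.095),('studtipN',174,147,.076),('block',399,203,.02)]:
    X=ray(p,(120+x/2.5,100+y/2.5),p['T'],z); print(n,X,np.hypot(*X[:2]))
E
```

```text
wbase [ 0.6367 -0.1742  0.036 ] 0.6601382177358658
nbase [0.6188 0.1641 0.036 ] 0.640164771188812
wbase foot corners mean [ 0.638  -0.1763  0.014 ] 0.6619587552909418
nbase foot [0.6205 0.1661 0.014 ] 0.6423686591760709
wel [ 0.4944 -0.2865  0.032 ] 0.5713958226090884
nel [ 0.4741 -0.013   0.032 ] 0.4742607071890485
wcov [0.4776 0.1454 0.019 ] 0.49925587205501953
ncov [ 0.4705 -0.1441  0.019 ] 0.49202719654028143
nut [0.4923 0.2808 0.022 ] 0.5667409190938393
jar [0.7075 0.0052 0.075 ] 0.7075021215437557
studtipW [ 0.6381 -0.1743  0.095 ] 0.6614749680826947
studtipN [0.6183 0.1656 0.076 ] 0.6401248050582681
block [ 0.5868 -0.0146  0.02  ] 0.5869888058523017
```

```bash
python3 - <<'E'
from h import *
from workcell import bot
print([a for a in dir(bot) if a[0]!='_'],bot.pinch_z)
for r in go([.494,-.287,.19],0): print(r)
E
```

```text
['MotionError', 'pinch_z'] 0.0187
[ 0.0068 -0.2153 -0.3401]
[-1.164  -0.0011  0.0015]
[1.9776 0.0017 0.0012]
```

{"api": "jog_arm", "payload": {
  "rows": [
    [0.007,-0.215,-0.34,-1.164,-0.001,0.0015,100],
    [0.007,-0.215,-0.34,-1.164,-0.001,0.0015,100],
    [0.007,-0.215,-0.34,-1.164,-0.001,0.0015,100],
    [0.007,-0.215,-0.34,-1.164,-0.001,0.0015,100],
    [0.007,-0.215,-0.34,-1.164,-0.001,0.0015,100],
    [0.007,-0.215,-0.34,-1.164,-0.001,0.0015,100],
    [0.007,-0.215,-0.34,-1.164,-0.001,0.0015,100],
    [0.007,-0.215,-0.34,-1.164,-0.001,0.0015,100],
    [0.007,-0.215,-0.34,-1.164,-0.001,0.0015,100],
    [0.007,-0.215,-0.34,-1.164,-0.001,0.0015,100],
    [0.007,-0.215,-0.34,-1.164,-0.001,0.0015,100],
    [0.007,-0.215,-0.34,-1.164,-0.001,0.0015,100]
  ],
  "force": 30
}}

```text
time: 1.35
tool_pos: [0.4932, -0.2886, 0.1897]
tcp_rot: [1.211, 1.208, -1.211]
wrist_force: [0.7, -0.0, -0.6]
width: 0.997
```

```bash
python3 - <<'E'
from h import *
s,im=shot('w1'); print(s['time'],s['tool_pos'],s['q']);print(toolT(s)[:3,:3])
p=imaging.camera_params('wrist')
print(proj(p,wristT(s),[.4944,-.2865,.032]),proj(p,wristT(s),[*s['tool_pos'][:2],.032]))
E
```

```text
1.35 [ 0.4932 -0.2886  0.1897] [-0.5728  0.0744  1.8383 -0.0004  1.2292 -0.5704]
[[-0.0004  1.     -0.0023]
 [-0.0001 -0.0023 -1.    ]
 [-1.     -0.0004  0.0001]]
[283.2532 182.5649] [282.1824 184.4021]
```

View pics/w1.png

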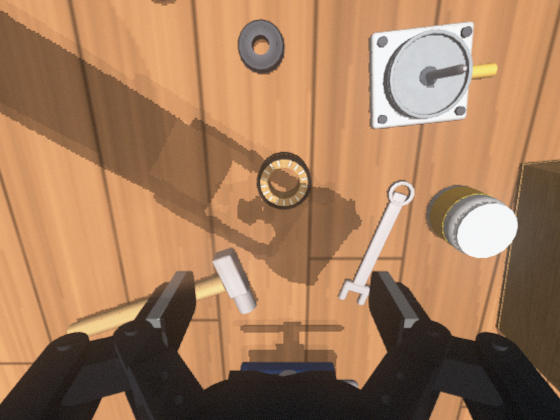

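The wrist view puts the wide element's top at about (284,182), matching the prediction of (283,183). The wide pan is at (430,74) and the narrow cover at (261,46).

```bash
python3 - <<'E'
from h import *
s=monitor.read_state();p=imaging.camera_params('wrist')
for n,u,v,z in [('wel',284,182.3,.032),('wpan',430,74,.036),('stud tip',466,71.5,.095),('ncov',261,46,.019)]: print(n,ray(p,(u,v),wristT(s),z))
E
```

```text
wel [ 0.4953 -0.2863  0.032 ]
wpan [ 0.64  -0.176  0.036]
stud tip [ 0.6427 -0.1797  0.095 ]
ncov [ 0.4722 -0.1479  0.019 ]
```

{"api": "jog_arm", "payload": {
  "rows": [
    [0.05,0.002,-0.002,0,0,0,100],
    [0.1,0.002,-0.002,0,0,0,100],
    [0.14,0.002,-0.002,0,0,0,100],
    [0.165,0.002,-0.002,0,0,0,100],
    [0.18,0.002,-0.002,0,0,0,100],
    [0.184,0.002,-0.002,0,0,0,100],
    [0.184,0.002,-0.002,0,0,0,60],
    [0.184,0.002,-0.002,0,0,0,60],
    [0.184,0.002,-0.002,0,0,0,60],
    [0.184,0.002,-0.002,0,0,0,60],
    [0.184,0.002,-0.002,0,0,0,60],
    [0.184,0.002,-0.002,0,0,0,60]
  ],
  "force": 30
}}

```text
time: 2.6
tool_pos: [0.4954, -0.2868, 0.0062]
tcp_rot: [1.211, 1.207, -1.211]
wrist_force: [0.1, 0.3, -0.2]
width: 0.598
```

```bash
python3 - <<'E'
from h import *
s,im=shot('s1','scene',(180,100,320,220),5); print(s['tool_pos'],s['width'],s['wrist_force'])
E
```

```text
[ 0.4954 -0.2868  0.0062] 0.5984496658040769 [ 0.0631  0.3003 -0.2205]
```

View pics/s1.png

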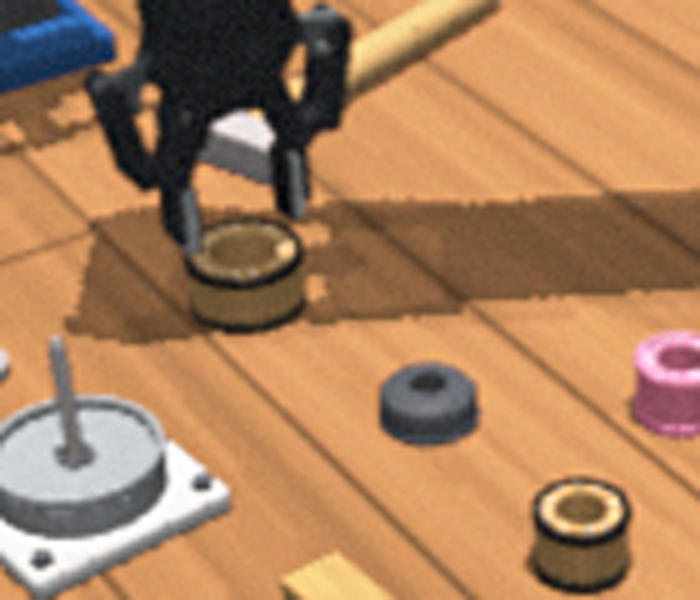

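```bash
python3 - <<'E'
from h import *
p=imaging.camera_params('scene')
for X in ([.495,-.2865,.032],[.495,-.2865,0],[.495,-.2865,.02],[.526,-.2865,.02],[.464,-.2865,.02],[.521,-.2865,.032],[.47,-.2865,.032]):
    print(X,(proj(p,p['T'],X)-[180,100])*5)
print(ray(p,(180+245/5,100+250/5),p['T'],.032))
E
python3 - <<'E'
import sys;sys.path.insert(0,'.')
from h import *
s,im=shot('w2'); print(s['width'])
E
```

```text
[0.495, -0.2865, 0.032] [241.9691 244.9548]
[0.495, -0.2865, 0] [247.5261 297.5694]
[0.495, -0.2865, 0.02] [244.0752 264.8956]
[0.526, -0.2865, 0.02] [190.5451 283.7114]
[0.464, -0.2865, 0.02] [296.4501 246.4858]
[0.521, -0.2865, 0.032] [196.8419 260.6248]
[0.47, -0.2865, 0.032] [284.5839 230.1572]
[ 0.4961 -0.2813  0.032 ]
0.5980199152132782
```

View pics/w2.png

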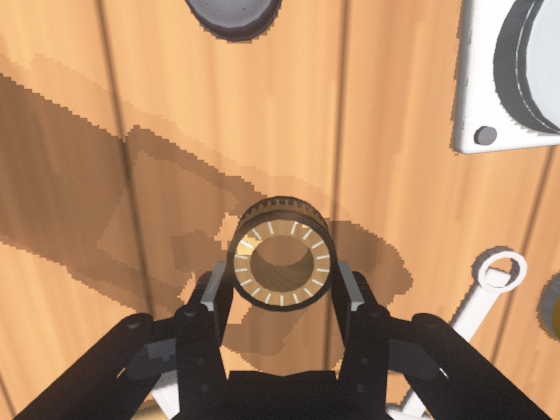

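```bash
python3 - <<'E'
from h import *
p=imaging.camera_params('wrist');s=monitor.read_state();T=wristT(s)
for z in (.01,.02,.03,.04,.05):
  for dy in (0,.011): print(z,dy,*[proj(p,T,[s['tool_pos'][0]+dx,s['tool_pos'][1]+dy,z]) for dx in (-.031,.031)])
print(ray(p,(283,258),T,.032))
im=np.load('pics/w2.npy')[170:330,180:390];cv2.imwrite('pics/w2c.png',cv2.resize(im,None,fx=3.7,fy=3.7,interpolation=cv2.INTER_CUBIC))
E
```

```text
0.01 0 [232.4171 247.0228] [332.1731 246.7313]
0.01 0.011 [231.4154 230.6398] [333.0721 230.3361]
0.02 0 [229.8221 254.369 ] [334.8072 254.0654]
0.02 0.011 [228.7148 237.2576] [335.8071 236.9405]
0.03 0 [226.94   262.5278] [337.7328 262.2111]
0.03 0.011 [225.7091 244.623 ] [338.8512 244.2913]
0.04 0 [223.7205 271.6419] [341.0011 271.311 ]
0.04 0.011 [222.3435 252.8701] [342.26   252.5226]
0.05 0 [220.1005 281.8896] [344.676  281.5433]
0.05 0.011 [218.5494 262.1675] [346.1031 261.8026]
[ 0.4956 -0.2829  0.032 ]
```

View pics/w2c.png

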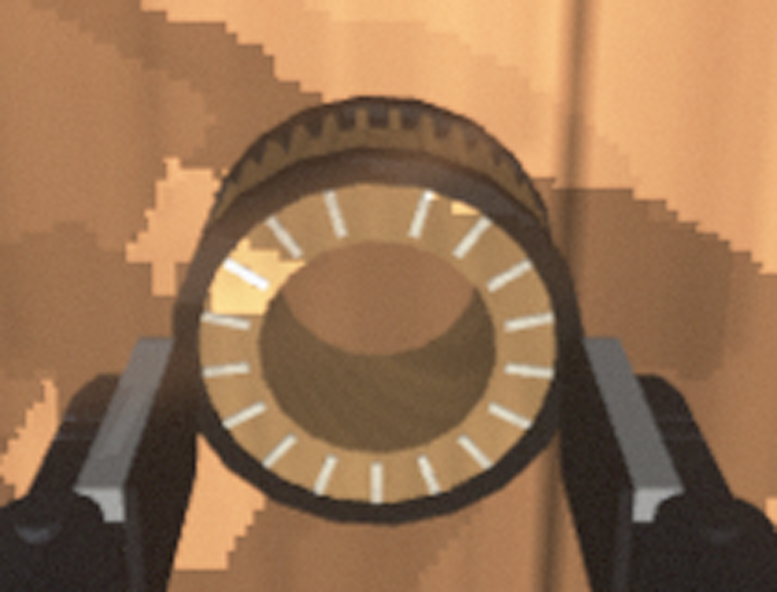

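```bash
python3 - <<'E'
from h import *
p=imaging.camera_params('wrist');ps=imaging.camera_params('scene');s=monitor.read_state();T=wristT(s)
def rd(p,T,uv): 
    d=T[:3,:3]@np.array([(uv[0]-p['cx'])/p['fx'],(uv[1]-p['cy'])/p['fy'],1]);return T[:3,3],d/np.linalg.norm(d)
for a,b in [((218,150.4),(342,262)),((238.4,143),(224,262))]:
    o1,d1=rd(ps,ps['T'],a);o2,d2=rd(p,T,b)
    t=np.linalg.lstsq(np.c_[d1,-d2],o2-o1,rcond=None)[0];print(o1+d1*t[0],o2+d2*t[1])
print(s['tool_pos'],s['q'],s['width'])
E
```

```text
[ 0.5267 -0.2808  0.0421] [ 0.5261 -0.2803  0.0416]
[ 0.4678 -0.2808  0.0431] [ 0.4654 -0.2794  0.0429]
[ 0.4952 -0.2867  0.0059] [-0.5681  0.2639  1.9904 -0.0003  0.8872 -0.5655] 0.6004328935020004
```

{"api": "jog_arm", "payload": {
  "rows": [
    [0,0,0,0,0,0,100],
    [0,0,0,0,0,0,100],
    [0,0,0,0,0,0,100],
    [0,0,0,0,0,0,100],
    [0.003,0,0,0,0,0,100],
    [0.006,0,0,0,0,0,100],
    [0.006,0,0,0,0,0,100]
  ]
}}

```text
time: 3.4
tool_pos: [0.4947, -0.2863, -0.0008]
tcp_rot: [1.211, 1.209, -1.212]
wrist_force: [-0.3, -0.2, -0.5]
width: 0.997
```

{"api": "jog_arm", "payload": {
  "rows": [
    [0.002,0,0,0,0,0,100],
    [0.004,0,0,0,0,0,100],
    [0.006,0,0,0,0,0,100],
    [0.008,0,0,0,0,0,100],
    [0.01,0,0,0,0,0,100],
    [0.01,0,0,0,0,0,100],
    [0.01,0,0,0,0,0,60],
    [0.01,0,0,0,0,0,60],
    [0.01,0,0,0,0,0,60],
    [0.01,0,0,0,0,0,60],
    [0.01,0,0,0,0,0,60]
  ]
}}

```text
time: 4.5
tool_pos: [0.4949, -0.2865, -0.01]
tcp_rot: [1.211, 1.209, -1.211]
wrist_force: [-0.8, 1.3, 5.5]
width: 0.7
```

{"api": "jog_arm", "payload": {
  "rows": [
    [0,0,0,0,0,0,100],
    [0,0,0,0,0,0,100],
    [0,0,0,0,0,0,100],
    [0.004,0,0,0,0,0,100],
    [0.008,0,0,0,0,0,100],
    [0.012,0,0,0,0,0,100],
    [0.015,0,0,0,0,0,100],
    [0.015,0,0,0,0,0,100]
  ]
}}

```text
time: 5.3
tool_pos: [0.4943, -0.2861, -0.0259]
tcp_rot: [1.211, 1.21, -1.212]
wrist_force: [0.5, -0.1, -0.1]
width: 1.001
```

```bash
python3 - <<'E'
from h import *
s,im=shot('s2','scene',(180,90,320,210),5); print(s['tool_pos'],s['width'],s['wrist_force'])
E
```

```text
[ 0.4943 -0.2861 -0.0259] 1.0014688450178648 [ 0.4582 -0.1486 -0.1032]
```

View pics/s2.png

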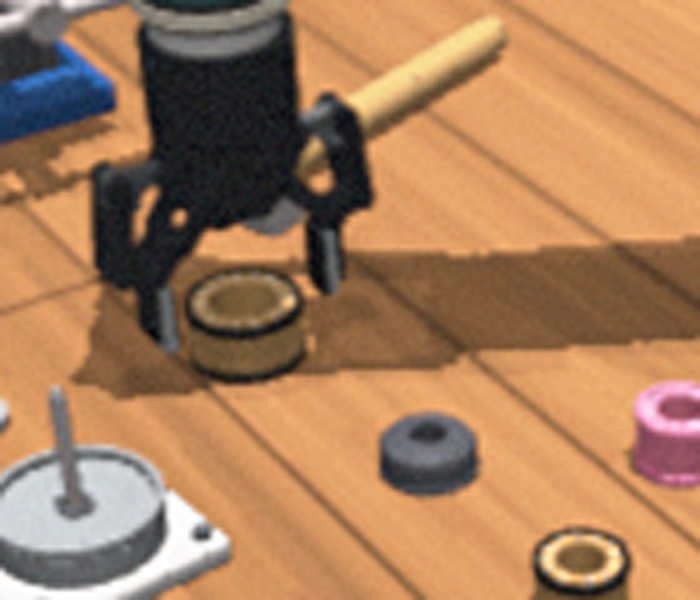

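{"api": "jog_arm", "payload": {
  "rows": [
    [-0.003,0,0,0,0,0,60],
    [-0.003,0,0,0,0,0,60],
    [-0.003,0,0,0,0,0,60],
    [-0.003,0,0,0,0,0,60],
    [-0.003,0,0,0,0,0,60],
    [-0.003,0,0,0,0,0,60],
    [-0.02,0,0,0,0,0,60],
    [-0.06,0,0,0,0,0,60],
    [-0.11,0,0,0,0,0,60],
    [-0.14,0,0,0,0,0,60],
    [-0.14,0,0,0,0,0,60]
  ],
  "force": 30
}}

```text
time: 6.45
tool_pos: [0.4988, -0.2889, 0.1209]
tcp_rot: [1.211, 1.198, -1.208]
wrist_force: [1.0, -0.3, -0.2]
width: 0.716
```

```bash
python3 - <<'E'
from h import *
s,im=shot('w3'); print(s['tool_pos'],s['width'],s['wrist_force'])
p=imaging.camera_params('wrist')
for z in (.055,.056,): print(proj(p,wristT(s),s['tool_pos']+[0,0,z]))
E
```

```text
[ 0.4988 -0.2889  0.1209] 0.7163195778299688 [ 1.0214 -0.3245 -0.163 ]
[283.3724 294.9923]
[283.3998 296.2652]
```

View pics/w3.png

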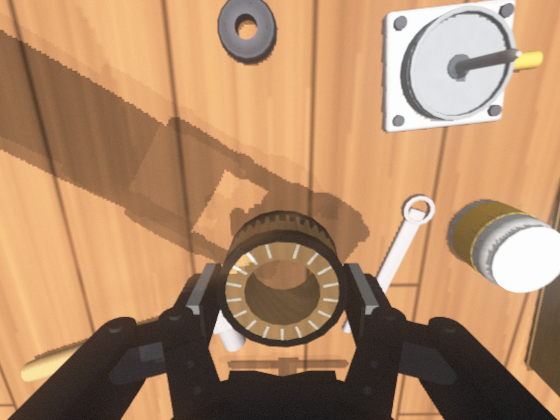

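{"api": "jog_arm", "payload": {
  "rows": [
    [0,0.03,-0.024,0,0,0,60],
    [0,0.065,-0.052,0,0,0,60],
    [0,0.1,-0.081,0,0,0,60],
    [0,0.125,-0.1,0,0,0,60],
    [0,0.14,-0.113,0,0,0,60],
    [0.02,0.14,-0.113,0,0,0,60],
    [0.02,0.14,-0.113,0,0,0,60],
    [0.02,0.14,-0.113,0,0,0,60]
  ]
}}

```text
time: 7.3
tool_pos: [0.6352, -0.175, 0.096]
tcp_rot: [1.21, 1.207, -1.212]
wrist_force: [-1.2, -0.6, -0.4]
width: 0.719
```

```bash
python3 - <<'E'
from h import *
s,im=shot('w4','wrist',(180,150,400,350),3.5); print(s['tool_pos'],s['width'],toolT(s)[:3,:3])
p=imaging.camera_params('wrist')
for X in ([.6385,-.1755,.095],[.6385,-.1755,.036],[.6375,-.1745,.095]): print((proj(p,wristT(s),X)-[180,150])*3.5)
E
```

```text
[ 0.6352 -0.175   0.096 ] 0.7190072633435453 [[-0.0003  1.     -0.0028]
 [-0.0018 -0.0028 -1.    ]
 [-1.     -0.0003  0.0018]]
[375.9117 329.159 ]
[371.7104 221.8768]
[370.4269 324.1687]
```

View pics/w4.png

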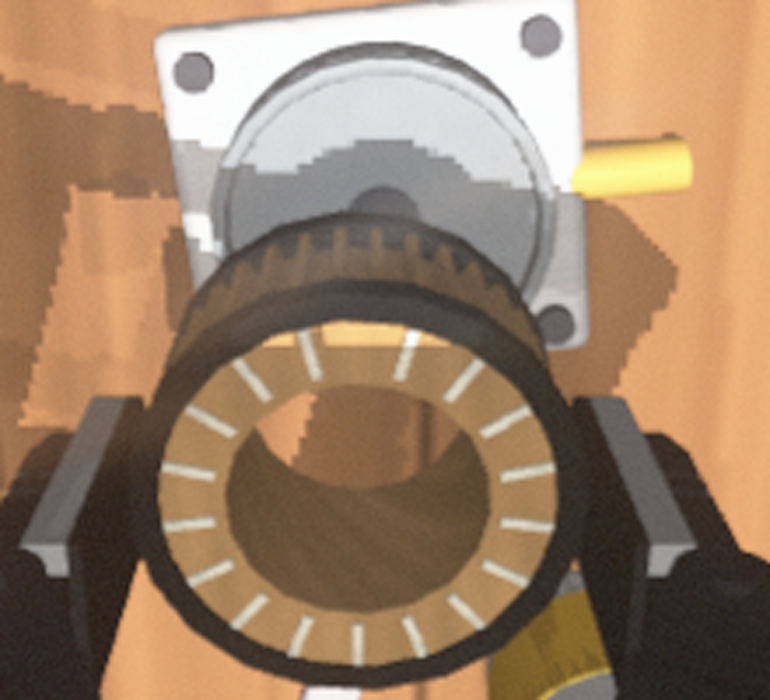

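{"api": "jog_arm", "payload": {
  "rows": [
    [0,0.005,0.0005,0,0,0,60],
    [0,0.005,0.0005,0,0,0,60],
    [0.02,0.005,0.0005,0,0,0,60],
    [0.04,0.005,0.0005,0,0,0,60],
    [0.06,0.005,0.0005,0,0,0,60],
    [0.075,0.005,0.0005,0,0,0,60],
    [0.082,0.005,0.0005,0,0,0,60],
    [0.086,0.005,0.0005,0,0,0,60],
    [0.087,0.005,0.0005,0,0,0,60],
    [0.087,0.005,0.0005,0,0,0,60]
  ]
}}

```text
time: 8.35
tool_pos: [0.6419, -0.1764, 0.011]
tcp_rot: [1.211, 1.203, -1.21]
wrist_force: [-0.3, -0.1, 0.6]
width: 0.72
```

{"api": "jog_arm", "payload": {
  "rows": [
    [0.001,-0.001,0,0,0,0,60],
    [0.003,-0.0015,0,0,0,0,60],
    [0.003,-0.0015,0,0,0,0,60],
    [0.003,-0.0015,0,0,0,0,100],
    [0.003,-0.0015,0,0,0,0,100],
    [0.003,-0.0015,0,0,0,0,100],
    [0.0,-0.0015,0,0,0,0,100],
    [-0.04,-0.0015,0,0,0,0,100],
    [-0.09,-0.0015,0,0,0,0,100],
    [-0.12,-0.0015,0,0,0,0,100],
    [-0.12,-0.0015,0,0,0,0,100],
    [-0.12,-0.0015,0,0,0,0,100]
  ]
}}

```text
time: 9.55
tool_pos: [0.6409, -0.1764, 0.1327]
tcp_rot: [1.212, 1.201, -1.209]
wrist_force: [-0.6, -0.4, -1.1]
width: 0.998
```

```bash
python3 - <<'E'
from h import *
s,im=shot('w5','wrist',(180,100,440,300),3); print(s['tool_pos'],s['width'])
p=imaging.camera_params('wrist')
for X in ([.640,-.1755,.095],[.640,-.1755,.062],[.640,-.1755,.036]): print((proj(p,wristT(s),X)-[180,100])*3)
E
```

```text
[ 0.6409 -0.1764  0.1327] 0.9981237046422965
[302.1118 364.6017]
[301.8638 322.955 ]
[301.7066 296.5648]
```

View pics/w5.png

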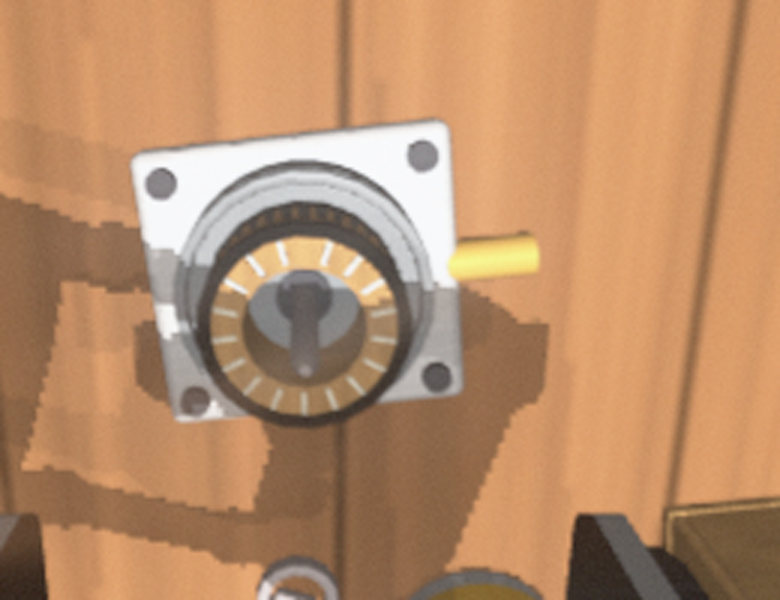

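{"api": "jog_arm", "payload": {
  "rows": [
    [0,-0.025,-0.025,0,0,0,100],
    [0,-0.05,-0.05,0,0,0,100],
    [0,-0.08,-0.08,0,0,0,100],
    [0,-0.11,-0.11,0,0,0,100],
    [0,-0.14,-0.14,0,0,0,100],
    [0,-0.16,-0.155,0,0,0,100],
    [0.03,-0.166,-0.163,0,0,0,100],
    [0.05,-0.166,-0.163,0,0,0,100],
    [0.05,-0.166,-0.163,0,0,0,100],
    [0.05,-0.166,-0.163,0,0,0,100]
  ]
}}

```text
time: 10.6
tool_pos: [0.4728, -0.0125, 0.0784]
tcp_rot: [1.209, 1.207, -1.213]
wrist_force: [0.2, 0.8, 0.2]
width: 1.002
```

```bash
python3 - <<'E'
from h import *
s,im=shot('w6','wrist',(140,0,540,300),2); print(s['tool_pos'],s['width'])
p=imaging.camera_params('wrist')
for X in ([.475,-.0135,.032],): print((proj(p,wristT(s),X)-[140,0])*2)
E
```

```text
[ 0.4728 -0.0125  0.0784] 1.0019834728444943
[290.1887 439.6406]
```

View pics/w6.png

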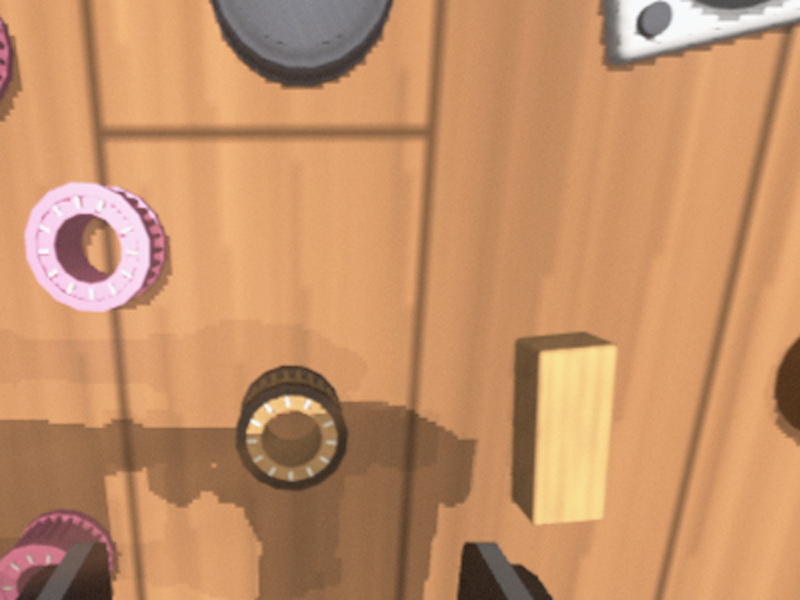

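{"api": "jog_arm", "payload": {
  "rows": [
    [0.03,0.003,0,0,0,0,100],
    [0.06,0.003,0,0,0,0,100],
    [0.085,0.003,0,0,0,0,100],
    [0.096,0.003,0,0,0,0,100],
    [0.1,0.003,0,0,0,0,100],
    [0.1,0.003,0,0,0,0,40],
    [0.1,0.003,0,0,0,0,40],
    [0.1,0.003,0,0,0,0,40],
    [0.1,0.003,0,0,0,0,40],
    [0.1,0.003,0,0,0,0,40],
    [0.1,0.003,0,0,0,0,40],
    [0.1,0.003,0,0,0,0,40]
  ]
}}

```text
time: 11.85
tool_pos: [0.4787, -0.0131, -0.0187]
tcp_rot: [1.211, 1.203, -1.21]
wrist_force: [-1.3, -0.4, 5.5]
width: 0.505
```

{"api": "jog_arm", "payload": {
  "rows": [
    [-0.02,0,0,0,0,0,40],
    [-0.06,0,0,0,0,0,40],
    [-0.1,0.01,-0.015,0,0,0,40],
    [-0.12,0.03,-0.035,0,0,0,40],
    [-0.12,0.052,-0.065,0,0,0,40],
    [-0.12,0.075,-0.095,0,0,0,40],
    [-0.12,0.1,-0.125,0,0,0,40],
    [-0.12,0.122,-0.152,0,0,0,40],
    [-0.12,0.135,-0.168,0,0,0,40],
    [-0.12,0.142,-0.177,0,0,0,40],
    [-0.12,0.142,-0.177,0,0,0,40],
    [-0.12,0.142,-0.177,0,0,0,40],
    [-0.12,0.142,-0.177,0,0,0,40],
    [-0.12,0.142,-0.177,0,0,0,40]
  ]
}}

```text
time: 13.25
tool_pos: [0.6201, 0.1628, 0.1014]
tcp_rot: [1.212, 1.202, -1.211]
wrist_force: [0.1, -0.4, -0.4]
width: 0.51
```

```bash
python3 - <<'E'
from h import *
s,im=shot('w7','wrist',(180,130,440,330),3); print(s['tool_pos'],s['width'],s['wrist_force'])
p=imaging.camera_params('wrist')
for X in ([.6205,.1645,.030],[.6205,.1645,.036],[.6205,.1645,.014]): print((proj(p,wristT(s),X)-[180,130])*3)
print((proj(p,wristT(s),s['tool_pos']+[0,0,.051])-[180,130])*3)
E
```

```text
[0.6201 0.1628 0.1014] 0.5099510705942254 [ 0.0601 -0.4183 -0.3998]
[306.8791 229.4274]
[306.985  236.1386]
[306.6182 212.8798]
[308.3794 479.5522]
```

View pics/w7.png

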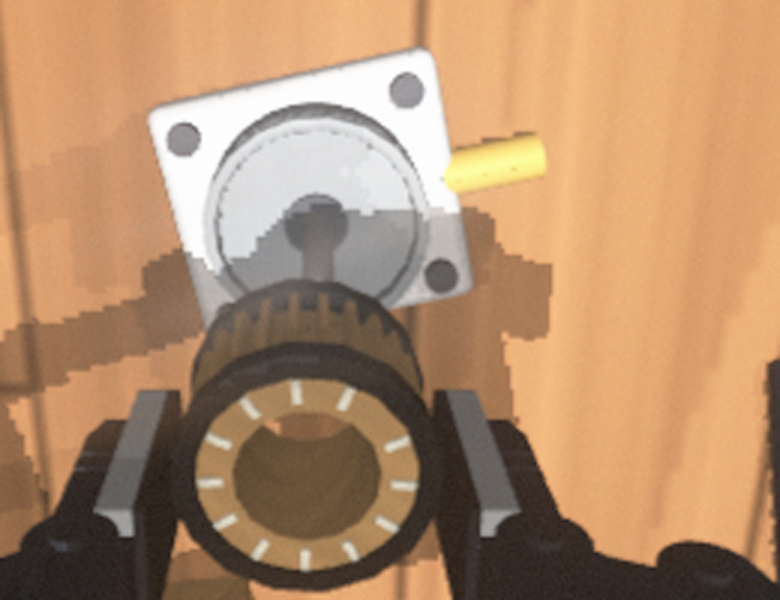

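{"api": "jog_arm", "payload": {
  "rows": [
    [0,0.003,-0.0025,0,0,0,40],
    [0,0.003,-0.0025,0,0,0,40],
    [0.02,0.003,-0.0025,0,0,0,40],
    [0.04,0.003,-0.0025,0,0,0,40],
    [0.06,0.003,-0.0025,0,0,0,40],
    [0.075,0.003,-0.0025,0,0,0,40],
    [0.083,0.003,-0.0025,0,0,0,40],
    [0.087,0.003,-0.0025,0,0,0,40],
    [0.088,0.003,-0.0025,0,0,0,40],
    [0.088,0.003,-0.0025,0,0,0,40],
    [0.088,0.003,-0.0025,0,0,0,40]
  ]
}}

```text
time: 14.4
tool_pos: [0.6245, 0.1654, 0.0145]
tcp_rot: [1.213, 1.201, -1.209]
wrist_force: [0.2, 0.3, -0.5]
width: 0.508
```

{"api": "jog_arm", "payload": {
  "rows": [
    [0.002,-0.001,0,0,0,0,40],
    [0.003,-0.001,0,0,0,0,40],
    [0.003,-0.001,0,0,0,0,40],
    [0.003,-0.001,0,0,0,0,100],
    [0.003,-0.001,0,0,0,0,100],
    [0.003,-0.001,0,0,0,0,100],
    [0.003,-0.001,0,0,0,0,100],
    [0.0,-0.001,0,0,0,0,100],
    [-0.04,-0.001,0,0,0,0,100],
    [-0.08,-0.001,0,0,0,0,100],
    [-0.1,-0.001,0,0,0,0,100],
    [-0.1,-0.001,0,0,0,0,100],
    [-0.1,-0.001,0,0,0,0,100]
  ]
}}

```text
time: 15.7
tool_pos: [0.6231, 0.1657, 0.1149]
tcp_rot: [1.214, 1.201, -1.209]
wrist_force: [-1.6, -1.1, -1.5]
width: 1.0
```

```bash
python3 - <<'E'
from h import *
s,im=shot('w8'); print(s['tool_pos'],s['width'],s['time'])
p=imaging.camera_params('wrist');ps=imaging.camera_params('scene')
c=proj(p,wristT(s),[.623,.166,.062]);print(c)
ts,t=shot('s8','scene'); 
c2=proj(ps,ps['T'],[.621,.165,.062]);print(c2)
u,v=np.int32(c);u2,v2=np.int32(c2)
a=cv2.resize(np.load('pics/w8.npy')[v-70:v+70,u-65:u+65],None,fx=3,fy=3,interpolation=2)
b=cv2.resize(np.load('pics/s8.npy')[v2-50:v2+55,u2-50:u2+48],None,fx=4,fy=4,interpolation=2)
cv2.imwrite('pics/m8.png',np.hstack([a,b])); print(u-65,v-70,u2-50,v2-50)
E
```

```text
[0.6231 0.1657 0.1149] 0.9998340287741944 15.7
[281.6401 215.3766]
[285.9567 267.5543]
216 145 235 217
```

View pics/m8.png

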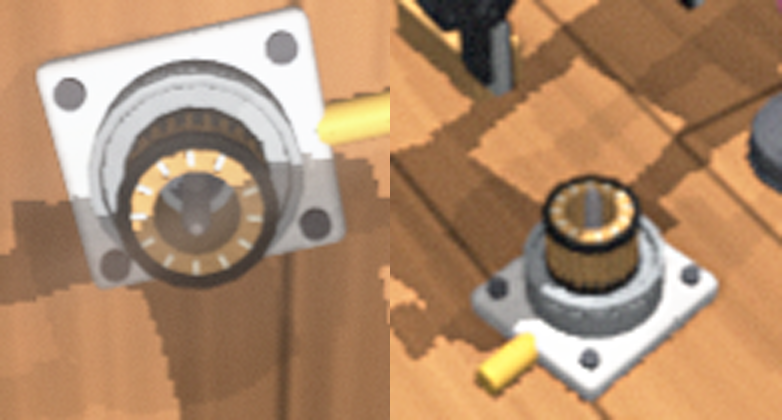

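{"api": "jog_arm", "payload": {
  "rows": [
    [0,-0.03,0.004,0,0,0,100],
    [0,-0.065,0.009,0,0,0,100],
    [0,-0.1,0.014,0,0,0,100],
    [0,-0.13,0.018,0,0,0,100],
    [0.015,-0.145,0.02,0,0,0,100],
    [0.035,-0.145,0.02,0,0,0,100],
    [0.035,-0.145,0.02,0,0,0,100],
    [0.035,-0.145,0.02,0,0,0,100],
    [0.035,-0.145,0.02,0,0,0,100]
  ]
}}

```text
time: 16.7
tool_pos: [0.4771, 0.1459, 0.0775]
tcp_rot: [1.211, 1.203, -1.212]
wrist_force: [0.2, 1.7, -0.2]
width: 1.004
```

```bash
cat >> h.py <<'E'
def disc(im,c,rad,lo=0,hi=75):
    """fit ellipse to dark blob near predicted pixel c"""
    g=cv2.cvtColor(im,cv2.COLOR_BGR2HSV)
    m=((im.max(2)<130)&(g[...,1]<90)).astype(np.uint8)
    m=cv2.morphologyEx(m,cv2.MORPH_OPEN,np.ones((3,3)))
    M=np.zeros_like(m);cv2.circle(M,(int(c[0]),int(c[1])),int(rad),1,-1);m&=M
    k,_=cv2.findContours(m,cv2.RETR_EXTERNAL,cv2.CHAIN_APPROX_NONE)
    k=max(k,key=cv2.contourArea);return cv2.fitEllipse(cv2.convexHull(k)),cv2.boundingRect(k)
E
python3 - <<'E'
from h import *
s,im=shot('w9'); print(s['tool_pos'],s['width'])
p=imaging.camera_params('wrist');T=wristT(s)
c=proj(p,T,[.478,.1454,.015]);print(c)
print(disc(im,c,70))
for z in (0,.02):
  print(z,[proj(p,T,[.478+a,.1454+b,z]) for a,b in ((-.033,0),(.033,0),(0,.033),(0,-.033))])
E
```

```text
[0.4771 0.1459 0.0775] 1.0042325407725505
[283.0645 212.321 ]
(((283.76129150390625, 206.1436309814453), (76.22093200683594, 77.11404418945312), 172.74356079101562), (246, 168, 76, 77))
0 [array([245.2157, 206.8901]), array([320.6898, 206.452 ]), array([282.7954, 169.3094]), array([283.1048, 241.1433])]
0.02 [array([242.49  , 214.5842]), array([323.7084, 214.1112]), array([282.9363, 174.3611]), array([283.2566, 251.0163])]
```

{"api": "jog_arm", "payload": {
  "rows": [
    [0.03,0.002,0,0,0,0,100],
    [0.06,0.002,0,0,0,0,100],
    [0.085,0.002,0,0,0,0,100],
    [0.1,0.002,0,0,0,0,100],
    [0.106,0.002,0,0,0,0,100],
    [0.108,0.002,0,0,0,0,100],
    [0.108,0.002,0,0,0,0,60],
    [0.108,0.002,0,0,0,0,60],
    [0.108,0.002,0,0,0,0,60],
    [0.108,0.002,0,0,0,0,60],
    [0.108,0.002,0,0,0,0,60],
    [0.108,0.002,0,0,0,0,60],
    [0.108,0.002,0,0,0,0,60]
  ],
  "force": 35
}}

```text
time: 18.05
tool_pos: [0.4813, 0.146, -0.0284]
tcp_rot: [1.214, 1.201, -1.209]
wrist_force: [-2.1, -0.5, 6.1]
width: 0.749
```

{"api": "jog_arm", "payload": {
  "rows": [
    [-0.02,0,0,0,0,0,60],
    [-0.06,0,0,0,0,0,60],
    [-0.1,0,0,0,0,0,60],
    [-0.13,0.008,0.015,0,0,0,60],
    [-0.138,0.024,0.045,0,0,0,60],
    [-0.138,0.04,0.08,0,0,0,60],
    [-0.138,0.06,0.12,0,0,0,60],
    [-0.138,0.08,0.16,0,0,0,60],
    [-0.138,0.1,0.2,0,0,0,60],
    [-0.138,0.12,0.24,0,0,0,60],
    [-0.138,0.138,0.278,0,0,0,60],
    [-0.138,0.15,0.304,0,0,0,60],
    [-0.138,0.159,0.322,0,0,0,60],
    [-0.138,0.159,0.322,0,0,0,60],
    [-0.138,0.159,0.322,0,0,0,60],
    [-0.138,0.159,0.322,0,0,0,60],
    [-0.138,0.159,0.322,0,0,0,60]
  ]
}}

```text
time: 19.75
tool_pos: [0.6376, -0.1751, 0.1113]
tcp_rot: [1.213, 1.202, -1.208]
wrist_force: [0.3, 0.5, -1.5]
width: 0.745
```

```bash
python3 - <<'E'
from h import *
s,im=shot('w10'); print(s['tool_pos'],s['width'],s['wrist_force'])
p=imaging.camera_params('wrist');T=wristT(s)
a=cv2.resize(im[120:320,180:380],None,fx=2,fy=2,interpolation=2)
ps=imaging.camera_params('scene'); _,t=shot('s10','scene')
c2=np.int32(proj(ps,ps['T'],[.64,-.176,.11]));print(c2)
b=cv2.resize(t[c2[1]-50:c2[1]+50,c2[0]-50:c2[0]+50],None,fx=4,fy=4,interpolation=2)
cv2.imwrite('pics/m10.png',np.hstack([a,b]))
# stud from earlier pictures in wrist frame
pr=lambda X:proj(p,T,X)
print('pan',pr([.6405,-.176,.036]),'cover top',pr(s['tool_pos']+[0,0,.0484]))
E
```

```text
[ 0.6376 -0.1751  0.1113] 0.7445592282834488 [ 0.2792  0.4827 -1.5048]
[190 160]
pan [285.0216 207.9573] cover top [282.9702 286.7042]
```

View pics/m10.png

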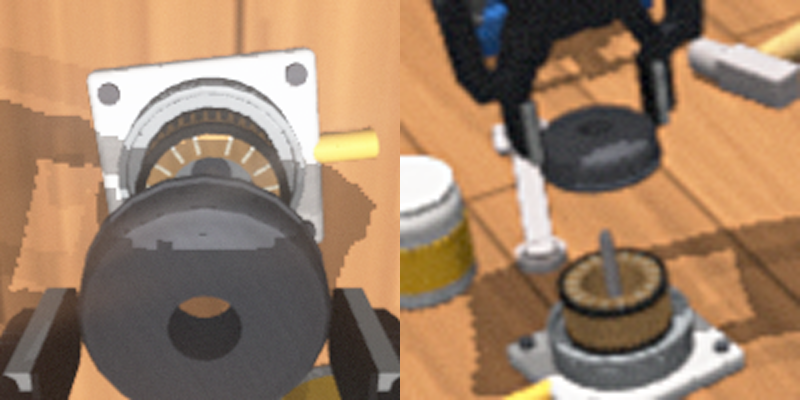

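{"api": "jog_arm", "payload": {
  "rows": [
    [0,0.002,0.002,0,0,0,60],
    [0.01,0.002,0.002,0,0,0,60],
    [0.025,0.002,0.002,0,0,0,60],
    [0.034,0.002,0.002,0,0,0,60],
    [0.034,0.002,0.002,0,0,0,60],
    [0.034,0.002,0.002,0,0,0,60]
  ]
}}

```text
time: 20.45
tool_pos: [0.6393, -0.1772, 0.0763]
tcp_rot: [1.212, 1.203, -1.209]
wrist_force: [0.2, -0.5, 0.1]
width: 0.747
```

```bash
python3 - <<'E'
from h import *
s,im=shot('w11'); print(s['tool_pos'],s['wrist_force'])
p=imaging.camera_params('wrist')
# stud estimates from w5 and w4 (wrist frame) were ~(.6405,-.1765); scan bright/tip pixels through the hole
T=wristT(s)
for z in (.0484,): print(proj(p,T,s['tool_pos']+[0,0,z]))
c=np.int32(proj(p,T,s['tool_pos']+[0,0,.0484]))
hsv=im[c[1]-22:c[1]+22:2,c[0]-22:c[0]+22:2].max(2)
print(hsv)
print(proj(p,T,[.6405,-.1765,.095]))
E
```

```text
[ 0.6393 -0.1772  0.0763] [ 0.1623 -0.4879  0.1031]
[282.8173 286.6729]
[[ 84  85  84  83  87  81  83  83  83  84  86  83  84  84  82  82  79  80
   81  79  83  84]
 [ 83  85  83  83  81  81  80  83  83  87  86  81  81  84  84  84  82  82
   81  79  85  81]
 [ 84  84  80  81  82  84  82  82 111 120 145 143 148 121 102  82  82  80
   84  84  83  84]
 [ 83  85  81  82  82  83  76  51  57  63  72  91 139 129 117  74  70  82
   81  80  80  82]
 [ 81  82  80  81  77  54  46  47  43  52  46  45  46  46  40  45  49  56
   80  81  81  81]
 [ 80  82  85  81  54 101 102  76  58  61  54  48  47  50  43  55  53  47
   55  78  79  83]
 [ 81  78  81  65  48  53  60 115 131 134 135 136 127 122 116  94  57  54
   51  68  82  81]
 [ 83  80  76  52  52  56  54  50  61  87 112 115 113  82  54  55  53  54
   47  49  72  78]
 [ 79  82  61  52  54  55  50  55  54  53  57  53  54  53  53  52  52  54
   50  49  67  79]
 [ 76  79  59  54  52  53  52  57  53  56  53  50  55  55  53  56  54  54
   53  49  58  81]
 [ 82  77  52  53  54  49  52  55  54  58  57  55  54  55  52  51  50  50
   50  54  56  82]
 [ 80
[... 338 characters left out ...]
4  49  54
   51  70  82  79]
 [ 81  83  81  77  62  56  56  54  57  57  56  58  56  53  52  54  57  52
   65  81  80  78]
 [ 77  82  81  81  82  65  55  54  54  56  58  53  56  51  57  56  54  68
   76  79  80  81]
 [ 78  80  84  83  83  82  79  63  55  57  57  56  52  55  60  62  79  80
   81  81  81  79]
 [ 84  80  80  82  81  82  78  80  78  76  69  73  67  74  79  80  81  82
   84  81  78  84]
 [ 80  81  80  82  82  83  79  81  84  85  81  82  82  80  82  82  82  82
   83  81  83  83]
 [ 85  79  82  82  82  81  81  84  81  80  79  81  83  84  84  83  80  81
   79  81  82  78]
 [ 83  84  84  80  85  84  83  81  82  82  82  79  83  84  82  79  81  83
   81  82  84  80]]
[284.505  256.7538]
```

{"api": "jog_arm", "payload": {
  "rows": [
    [0,0.001,0,0,0,0,60],
    [0.006,0.001,0,0,0,0,60],
    [0.012,0.001,0,0,0,0,60],
    [0.018,0.001,0,0,0,0,60],
    [0.018,0.001,0,0,0,0,60]
  ]
}}

```text
time: 21.0
tool_pos: [0.6398, -0.1771, 0.0575]
tcp_rot: [1.212, 1.204, -1.21]
wrist_force: [-0.4, 0.5, -2.0]
width: 0.746
```

```bash
python3 - <<'E'
from h import *
s,im=shot('w12'); print(s['tool_pos'],s['wrist_force'])
p=imaging.camera_params('wrist');T=wristT(s)
c=np.int32(proj(p,T,s['tool_pos']+[0,0,.0484]));print(c,proj(p,T,[.6405,-.1765,.095]))
print(im[c[1]-24:c[1]+20:2,c[0]-22:c[0]+22:2].max(2))
E
```

```text
[ 0.6398 -0.1771  0.0575] [-0.3651  0.5208 -2.0214]
[282 286] [283.9124 273.9223]
[[ 81  83  85  85  85  86  86  82  85  84  80  85  87  83  85  83  85  85
   83  82  81  82]
 [ 83  86  82  84  84  83  85  82  81  83  82  85  84  81  86  79  79  82
   86  79  83  84]
 [ 82  81  83  83  85  86  81  79  80  84  86  82  82  84  81  83  81  82
   83  83  81  80]
 [ 84  82  81  82  82  84  78  85  88  88  93  96  96  88  86  84  83  79
   81  80  82  82]
 [ 84  82  81  84  83  83 104 100 109  90 101 107 112 108 106  88  81  81
   79  86  81  79]
 [ 83  80  83  79  79 157 167 174 151 111 103 115 125 114 105 102 158 133
   79  82  83  79]
 [ 81  81  82  81  52 129 192 183 180 172 122 139 157 155 112 160 158  72
   52  79  81  80]
 [ 82  79  79  65  52  48  71 146 175 183 181 158 158 157 163 120  51  49
   51  68  83  81]
 [ 78  81  77  47  51  53  54  52  64 111 142 163 168  98  50  52  52  51
   51  49  72  78]
 [ 79  80  63  48  49  48  49  52  46  51  52  52  47  52  52  50  52  51
   48  47  72  81]
 [ 77  81  57  50  53  51  51  50  53  51  52  56  56  56  52  50  54  50
   50  46  59 
[... 328 characters left out ...]
5  54  52  53  49  56  51  50
   50  52  77  78]
 [ 80  79  78  63  51  52  55  54  53  54  53  54  54  53  53  54  51  54
   55  68  81  82]
 [ 79  81  80  81  62  54  55  56  53  52  54  52  54  52  52  54  57  48
   65  84  83  78]
 [ 78  83  80  79  79  61  55  52  56  47  57  54  56  51  52  50  53  66
   79  80  81  79]
 [ 79  79  79  77  79  80  74  64  57  54  53  61  56  53  54  65  77  81
   82  81  83  78]
 [ 80  77  81  81  80  81  78  79  79  76  69  69  71  76  81  78  81  81
   84  79  80  78]
 [ 78  78  78  79  77  82  81  80  79  79  79  80  82  81  79  76  81  79
   81  82  80  80]
 [ 83  81  82  79  81  83  84  79  80  81  77  79  78  79  82  80  81  81
   81  81  81  81]]
```

{"api": "jog_arm", "payload": {
  "rows": [
    [0.006,0.001,0.0005,0,0,0,60],
    [0.012,0.001,0.0005,0,0,0,60],
    [0.018,0.001,0.0005,0,0,0,60],
    [0.022,0.001,0.0005,0,0,0,60],
    [0.023,0.001,0.0005,0,0,0,60],
    [0.023,0.001,0.0005,0,0,0,60]
  ]
}}

```text
time: 21.65
tool_pos: [0.6411, -0.1777, 0.0347]
tcp_rot: [1.212, 1.204, -1.21]
wrist_force: [-0.1, 0.5, -1.2]
width: 0.75
```

{"api": "jog_arm", "payload": {
  "rows": [
    [0.001,0,0,0,0,0,60],
    [0.001,0,0,0,0,0,60],
    [0.001,0,0,0,0,0,100],
    [0.001,0,0,0,0,0,100],
    [0.001,0,0,0,0,0,100],
    [0.001,0,0,0,0,0,100],
    [-0.02,0,0,0,0,0,100],
    [-0.06,0,0,0,0,0,100],
    [-0.09,0,0,0,0,0,100],
    [-0.09,-0.02,-0.004,0,0,0,100],
    [-0.09,-0.055,-0.01,0,0,0,100],
    [-0.09,-0.095,-0.017,0,0,0,100],
    [-0.09,-0.13,-0.024,0,0,0,100],
    [-0.08,-0.158,-0.029,0,0,0,100],
    [-0.06,-0.169,-0.031,0,0,0,100],
    [-0.044,-0.169,-0.031,0,0,0,100],
    [-0.044,-0.169,-0.031,0,0,0,100],
    [-0.044,-0.169,-0.031,0,0,0,100],
    [-0.044,-0.169,-0.031,0,0,0,100]
  ]
}}

```text
time: 23.55
tool_pos: [0.4733, -0.1465, 0.0793]
tcp_rot: [1.212, 1.202, -1.209]
wrist_force: [-1.0, -1.0, -0.7]
width: 1.001
```

```bash
python3 - <<'E'
from h import *
s,im=shot('w13'); print(s['tool_pos'],s['width'],s['time'])
p=imaging.camera_params('wrist');T=wristT(s)
X=np.array([.472,-.146,0.])
c=proj(p,T,X+[0,0,.015]);print(c)
print(disc(im,c,60))
for z in (0,.02):
  print(z,[proj(p,T,X+[a,b,z]) for a,b in ((-.025,0),(.025,0),(0,.025),(0,-.025))])
E
```

```text
[ 0.4733 -0.1465  0.0793] 1.0006559060843163 23.55
[280.1829 210.6257]
(((279.2956237792969, 207.7018585205078), (57.0851936340332, 58.29220962524414), 172.90309143066406), (252, 179, 55, 58))
0 [array([251.7287, 205.266 ]), array([308.6224, 204.9594]), array([280.0145, 177.1804]), array([280.3453, 231.4065])]
0.02 [array([249.57  , 212.7701]), array([310.7727, 212.435 ]), array([279.9984, 182.7353]), array([280.3544, 240.5893])]
```

{"api": "jog_arm", "payload": {
  "rows": [
    [0.03,-0.002,0.001,0,0,0,100],
    [0.06,-0.002,0.001,0,0,0,100],
    [0.085,-0.002,0.001,0,0,0,100],
    [0.1,-0.002,0.001,0,0,0,100],
    [0.105,-0.002,0.001,0,0,0,100],
    [0.107,-0.002,0.001,0,0,0,100],
    [0.107,-0.002,0.001,0,0,0,45],
    [0.107,-0.002,0.001,0,0,0,45],
    [0.107,-0.002,0.001,0,0,0,45],
    [0.107,-0.002,0.001,0,0,0,45],
    [0.107,-0.002,0.001,0,0,0,45],
    [0.107,-0.002,0.001,0,0,0,45],
    [0.107,-0.002,0.001,0,0,0,45],
    [0.107,-0.002,0.001,0,0,0,45]
  ]
}}

```text
time: 25.0
tool_pos: [0.4732, -0.1482, -0.0263]
tcp_rot: [1.213, 1.2, -1.207]
wrist_force: [-0.9, 0.1, 5.5]
width: 0.559
```

{"api": "jog_arm", "payload": {
  "rows": [
    [-0.02,0,0,0,0,0,45],
    [-0.06,0,0,0,0,0,45],
    [-0.1,0,0,0,0,0,45],
    [-0.12,0.007,-0.015,0,0,0,45],
    [-0.126,0.021,-0.045,0,0,0,45],
    [-0.126,0.038,-0.08,0,0,0,45],
    [-0.126,0.057,-0.12,0,0,0,45],
    [-0.126,0.076,-0.16,0,0,0,45],
    [-0.126,0.095,-0.2,0,0,0,45],
    [-0.126,0.114,-0.24,0,0,0,45],
    [-0.126,0.132,-0.277,0,0,0,45],
    [-0.126,0.143,-0.3,0,0,0,45],
    [-0.126,0.149,-0.314,0,0,0,45],
    [-0.126,0.149,-0.314,0,0,0,45],
    [-0.126,0.149,-0.314,0,0,0,45],
    [-0.126,0.149,-0.314,0,0,0,45],
    [-0.126,0.149,-0.314,0,0,0,45]
  ]
}}

```text
time: 26.7
tool_pos: [0.6218, 0.1643, 0.0999]
tcp_rot: [1.214, 1.199, -1.209]
wrist_force: [0.6, -0.6, -0.5]
width: 0.555
```

```bash
cat >> h.py <<'E'
def hole(im,c,r=22):
    """centroid/bbox of the through hole near c on a dark (~80) lid: pixels differing from lid grey"""
    c=np.int32(c);w=im[c[1]-r:c[1]+r,c[0]-r:c[0]+r].max(2).astype(int)
    m=(abs(cv2.medianBlur(w.astype(np.uint8),3).astype(int)-81)>14).astype(np.uint8)
    n,l,st,ce=cv2.connectedComponentsWithStats(m);i=1+np.argmax(st[1:,4])
    x,y,ww,h,a=st[i];return (c[0]-r+x+ww/2,c[1]-r+y+h/2),(ww,h)
E
python3 - <<'E'
from h import *
s,im=shot('w14'); print(s['tool_pos'],s['width'],s['wrist_force'])
p=imaging.camera_params('wrist');T=wristT(s)
c=proj(p,T,s['tool_pos']+[0,0,.0463]);print(c,hole(im,c,24))
# stud tip from w8
T8=np.eye(4);T8[:3,:3]=R.from_rotvec([1.214,1.201,-1.209]).as_matrix();T8[:3,3]=[.6231,.1657,.1149]
print('stud',ray(p,(281.3,221.2),T8@p['T_tool_cam'],.076))
np.set_printoptions(linewidth=200)
g=im[c.astype(int)[1]-24:c.astype(int)[1]+22:2,c.astype(int)[0]-24:c.astype(int)[0]+24:2].max(2);print(g)
E
```

```text
[0.6218 0.1643 0.0999] 0.5551167510429666 [ 0.5977 -0.582  -0.4621]
[283.0615 284.4119] ((np.float64(282.5), np.float64(282.0)), (np.int32(37), np.int32(32)))
stud [0.6227 0.1664 0.076 ]
[[ 90  89  85  88  86  85  87  86  84  84  88  86  87  85  83  80  81  81  80  78  80  81  81  80]
 [ 89  89  88  88  89  87  85  88  84  83  84  83  82  81  82  79  84  79  80  78  81  78  81  78]
 [ 87  86  84  86  86  83  84  83  85  81  84  83  83  82  82  79  78  79  82  83  81  79  81  78]
 [ 84  86  83  86  87  85  83  81  87 101 107 111 123 115 101  86  78  81  80  79  78  79  77  77]
 [ 84  88  86  81  85  83  88 111 130 128 126 132 133 140 141 137 118  89  79  76  77  80  79  75]
 [ 84  82  84  83  81 108 141 129 130 126 124 128 131 138 143 138 139 137  86  79  81  79  78  74]
 [ 78  80  81  83  72  69 150 130 132 128 128 126 131 138 142 138 135  96  51  71  78  76  79  75]
 [ 78  80  80  78  54  47  56  98 124 129 125 130 132 141 142 124  88  50  49  48  74  79  76  75]
 [ 78  80  81  63  54  53  50  55  52  72 106 109 109  92  70  52  52  55  55  53  65  76  81  77]
 [ 81  81  76  56  50 
[... 664 characters left out ...]
9  76]
 [ 80  80  80  81  83  55  52  57  53  57  56  59  58  59  57  60  59  58  67  82  81  79  75  80]
 [ 82  82  78  80  82  77  64  57  56  58  56  55  58  58  55  57  57  64  80  80  79  79  80  80]
 [ 77  80  80  81  81  82  83  80  67  61  57  56  58  62  60  71  75  79  83  79  77  79  80  75]
 [ 78  79  79  79  84  78  82  83  82  82  82  75  79  80  81  81  80  82  80  80  82  80  79  79]
 [ 78  80  81  78  79  80  77  82  82  82  82  82  80  78  78  81  79  79  81  76  80  78  79  81]
 [ 79  78  81  81  80  80  82  85  85  83  80  81  82  79  80  80  78  79  77  79  79  79  80  80]
 [ 78  81  81  80  78  79  80  81  80  83  80  86  81  83  83  81  77  80  83  80  77  81  79  76]]
```

{"api": "jog_arm", "payload": {
  "rows": [
    [0.01,0.001,-0.001,0,0,0,45],
    [0.025,0.001,-0.001,0,0,0,45],
    [0.035,0.001,-0.001,0,0,0,45],
    [0.042,0.001,-0.001,0,0,0,45],
    [0.049,0.001,-0.001,0,0,0,45],
    [0.055,0.001,-0.001,0,0,0,45],
    [0.055,0.001,-0.001,0,0,0,45]
  ]
}}

```text
time: 27.45
tool_pos: [0.6225, 0.1651, 0.0437]
tcp_rot: [1.212, 1.2, -1.21]
wrist_force: [-0.7, 0.4, -0.5]
width: 0.562
```

```bash
python3 - <<'E'
from h import *
np.set_printoptions(linewidth=200)
s,im=shot('w15'); print(s['tool_pos'],s['width'],s['wrist_force'])
p=imaging.camera_params('wrist');T=wristT(s)
c=np.int32(proj(p,T,s['tool_pos']+[0,0,.0463]));print(c,proj(p,T,[.6227,.1664,.076]))
print(im[c[1]-20:c[1]+6:2,c[0]-20:c[0]+20:2].max(2))
E
```

```text
[0.6225 0.1651 0.0437] 0.5623820669154869 [-0.6592  0.3669 -0.4974]
[282 284] [282.9892 267.8595]
[[ 87  85  83  84  82  82  79  80  79  79  83  82  79  79  81  81  76  73  75  78]
 [ 82  83  84  84  80  83  78  83  84 102 130 130  91  83  79  75  78  78  75  77]
 [ 82  83  81  79  82  87  95  97  97 117 148 151 118  99  95  81  76  80  78  78]
 [ 80  82  79  75 109  98  98  99 100  97 125 125 101  95  95  94  83  75  76  75]
 [ 79  78  76  55 120 143 107  95  97  96 102  98  93  93  96  90  58  51  72  77]
 [ 78  80  65  53  53  63 144 141 126 115 102 104 113 108  85  60  50  48  58  74]
 [ 80  77  52  54  51  51  54  64 104 137 132 120  89  52  49  46  50  49  45  74]
 [ 77  68  50  51  51  52  51  53  52  51  54  53  54  48  51  48  51  49  48  69]
 [ 77  59  51  49  52  51  52  48  50  52  50  52  52  48  50  50  46  51  49  57]
 [ 79  58  53  53  52  49  52  53  54  51  50  47  52  50  51  46  49  51  46  61]
 [ 77  55  51  52  50  54  50  48  48  50  52  45  53  49  47  49  50  48  46  66]
 [ 75  69  55  51  52  53  58  52  52  52  52  49  47  46  49  51  47  46  53  68]
 [ 78  78  50  54  49  52  56  50  52  51  50  48  50  50  50  50  52  46  58  70]]
```

{"api": "jog_arm", "payload": {
  "rows": [
    [0.004,0.0005,0,0,0,0,45],
    [0.007,0.0005,0,0,0,0,45],
    [0.008,0.0005,0,0,0,0,45],
    [0.009,0.0005,0,0,0,0,45],
    [0.009,0.0005,0,0,0,0,45],
    [0.009,0.0005,0,0,0,0,100],
    [0.009,0.0005,0,0,0,0,100],
    [0.009,0.0005,0,0,0,0,100],
    [0.009,0.0005,0,0,0,0,100],
    [0.009,0.0005,0,0,0,0,100],
    [-0.02,0.0005,0,0,0,0,100],
    [-0.05,0.0005,0,0,0,0,100],
    [-0.06,-0.02,-0.018,0,0,0,100],
    [-0.06,-0.05,-0.045,0,0,0,100],
    [-0.055,-0.085,-0.075,0,0,0,100],
    [-0.045,-0.115,-0.102,0,0,0,100],
    [-0.036,-0.129,-0.115,0,0,0,100],
    [-0.036,-0.129,-0.115,0,0,0,100],
    [-0.036,-0.129,-0.115,0,0,0,100],
    [-0.036,-0.129,-0.115,0,0,0,100]
  ]
}}

```text
time: 29.5
tool_pos: [0.4957, 0.2807, 0.0799]
tcp_rot: [1.215, 1.199, -1.208]
wrist_force: [0.3, -0.4, 0.7]
width: 1.0
```

```bash
python3 - <<'E'
from h import *
s,im=shot('w16'); print(s['tool_pos'],s['width'],s['time'],s['wrist_force'])
p=imaging.camera_params('wrist');T=wristT(s)
X=np.array([.4935,.280,0.])
c=proj(p,T,X+[0,0,.022]);print(c)
u,v=np.int32(c);w=im[v-45:v+45,u-45:u+45]
h=cv2.cvtColor(w,cv2.COLOR_BGR2HSV)
for nm,m in (('black',w.max(2)<70),('brass',(h[...,0]>18)&(h[...,0]<35)&(h[...,1]>110)&(h[...,2]>110))):
    n,l,st,ce=cv2.connectedComponentsWithStats(m.astype(np.uint8));i=1+np.argmax(st[1:,4]);print(nm,st[i]+[u-45,v-45,0,0,0],ce[i]+[u-45,v-45])
for z in (0,.022):
  print(z,[proj(p,T,X+[a,b,z]) for a,b in ((-.018,0),(.018,0),(0,.018),(0,-.018))])
E
```

```text
[0.4957 0.2807 0.0799] 0.9998128241099329 29.5 [ 0.2877 -0.4378  0.7053]
[278.953  214.4354]
black [285 190  13  12  60] [290.6    195.4333]
brass [266 202  24  18 136] [275.1618 207.5441]
0 [array([258.5598, 206.2281]), array([299.3814, 205.8947]), array([278.7893, 186.2211]), array([279.1593, 225.0573])]
0.022 [array([256.8269, 214.6195]), array([301.0611, 214.2514]), array([278.7471, 193.0985]), array([279.1493, 234.7901])]
```

```bash
python3 - <<'E'
import numpy as np,cv2
im=np.load('pics/w16.npy')[180:246:2,246:312:2];h=cv2.cvtColor(im,cv2.COLOR_BGR2HSV)
for r,(v,q) in enumerate(zip(im.max(2),h)): print(180+2*r,''.join('B' if (a[1]>110 and a[0]>18 and a[2]>90) else '#' if x<75 else '+' if a[1]<110 else '.' for x,a in zip(v,q)))
E
```

```text
180 .................................
182 .................................
184 .................................
186 .................................
188 .................................
190 ..................##.............
192 ..............###..####..........
194 .............+.##++####..........
196 .............+++++++#####........
198 .........++#++++++++#+####.......
200 ........#++++++++#++##++##.......
202 ........#+++++++BBB++++++#.......
204 .......##++++BBBBBBBB+++++#......
206 .......#++++BBBBBBBBBB#.++.......
208 .......#+++BBB...................
210 .......##++BB........BB..........
212 .......#+#BBB#...................
214 ......+#+#BBB##......B...........
216 ......++++..B....................
218 ........#+.BB....................
220 .......................+.+#......
222 ..............B......B..+........
224 ......................###........
226 ....................+###+........
228 ...................#####.........
230 ...............+.####............
232 ................+..+#............
234 .................................
236 .................................
238 .................................
240 .................................
242 .................................
244 .................................
```

{"api": "jog_arm", "payload": {
  "rows": [
    [0.03,-0.003,0,0,0,0,100],
    [0.06,-0.003,0,0,0,0,100],
    [0.085,-0.003,0,0,0,0,100],
    [0.099,-0.003,0,0,0,0,100],
    [0.104,-0.003,0,0,0,0,100],
    [0.104,-0.003,0,0,0,0,80],
    [0.104,-0.003,0,0,0,0,30],
    [0.104,-0.003,0,0,0,0,30],
    [0.104,-0.003,0,0,0,0,30],
    [0.104,-0.003,0,0,0,0,30],
    [0.104,-0.003,0,0,0,0,30],
    [0.104,-0.003,0,0,0,0,30],
    [0.104,-0.003,0,0,0,0,30],
    [0.104,-0.003,0,0,0,0,30]
  ],
  "force": 25
}}

```text
time: 30.95
tool_pos: [0.495, 0.2809, -0.0224]
tcp_rot: [1.217, 1.197, -1.206]
wrist_force: [-1.2, -0.3, 6.4]
width: 0.401
```

{"api": "jog_arm", "payload": {
  "rows": [
    [-0.02,0,0,0,0,0,30],
    [-0.06,0,0,0,0,0,30],
    [-0.1,0,0,0,0,0,30],
    [-0.122,0.005,0.015,0,0,0,30],
    [-0.125,0.014,0.045,0,0,0,30],
    [-0.125,0.027,0.085,0,0,0,30],
    [-0.125,0.041,0.13,0,0,0,30],
    [-0.125,0.056,0.175,0,0,0,30],
    [-0.125,0.07,0.22,0,0,0,30],
    [-0.125,0.084,0.265,0,0,0,30],
    [-0.125,0.099,0.31,0,0,0,30],
    [-0.125,0.113,0.355,0,0,0,30],
    [-0.125,0.126,0.395,0,0,0,30],
    [-0.125,0.136,0.428,0,0,0,30],
    [-0.125,0.142,0.447,0,0,0,30],
    [-0.125,0.145,0.456,0,0,0,30],
    [-0.125,0.145,0.456,0,0,0,30],
    [-0.125,0.145,0.456,0,0,0,30],
    [-0.125,0.145,0.456,0,0,0,30]
  ]
}}

```text
time: 32.85
tool_pos: [0.6357, -0.1739, 0.1047]
tcp_rot: [1.216, 1.199, -1.205]
wrist_force: [-0.2, 0.3, -0.8]
width: 0.401
```

```bash
python3 - <<'E'
from h import *
s,im=shot('w17'); print(s['tool_pos'],s['width'],s['wrist_force'],toolT(s)[:3,:3])
p=imaging.camera_params('wrist');T=wristT(s)
print('nut top pred',proj(p,T,s['tool_pos']+[0,0,.0444]),'stud tip',proj(p,T,[.641,-.1775,.095]),'cover top',proj(p,T,[.641,-.1775,.082]))
def mp(im,u0,u1,v0,v1):
    im=im[v0:v1:2,u0:u1:2];h=cv2.cvtColor(im,cv2.COLOR_BGR2HSV)
    for r,(v,q) in enumerate(zip(im.max(2),h)): print(v0+2*r,''.join('B' if (a[1]>110 and 18<a[0]<40 and a[2]>90) else '#' if x<70 else '+' if x<100 and a[1]<110 else 'o' if a[1]<110 else '.' for x,a in zip(v,q)))
mp(im,240,326,180,310)
E
```

```text
[ 0.6357 -0.1739  0.1047] 0.40053625520605823 [-0.2061  0.3333 -0.8025] [[ 0.01    0.9999 -0.0039]
 [-0.0011 -0.0039 -1.    ]
 [-0.9999  0.01    0.0011]]
nut top pred [283.2628 282.1308] stud tip [290.0642 242.7329] cover top [289.418  234.9997]
180 ooooooooooooooooo++o++o++oo+o+++ooooooooooo
182 ooooooooooooooo+o++o++ooooo+oo+o++ooooooooo
184 ooooooooooooo+++o+ooooooooooooooo++oooooooo
186 oooooooooooo+o++ooo+++++++++++++ooo+ooooooo
188 ooooooooooo++ooo+++++o+++++++++++ooo+oooooo
190 oooooooooo+oooo++o+oo+o+oo++++++++++ooooooo
192 ooooooooooooo+++ooooooooooooooooo++++oooooo
194 oooooooooooo+oooooooooooooooooooooo+++ooooo
196 oooooooooo+++oooooooooooooooooooooooooooooo
198 ooooooooo++oooooooooooooooooooooooooooooooo
200 oooooooo++o+ooooooooooooooooooooooooooooooo
202 ooooooo+++ooooooooooooooooooooooooooooooooo
204 ooooooo++oooooooooooooooooooooooooooooooooo
206 oooooo++ooooooooooooooooooooooooooooooooooo
208 ooooo+++ooooooooooooooooooooooooooooooooooo
210 oooo+++oooooooooooooooooooooooooooooooooooo
212 oooo+++++oooooooo+oooooooooooooooooooo++ooo
214 oooo++++++++++++++++oooooooooooooo
[... 1565 characters left out ...]
#############.BB.###########
282 ###########BBB##############.BBB###########
284 ###########.BB.##############BBB###########
286 ###########BBBB#############.BB.###########
288 ###########BBBB#############BBB.###########
290 #####o#####.BBBB############BBB############
292 #####.+#####.BBB.#########.BBB.############
294 #####..######BB..B.#####..BBBB+######+#####
296 #####.########.BBBB.BB.BBBBBB+#####+..#####
298 #####..#######+BBBBBBBBBBBBB######+...#####
300 #####....########BBBBBBBB.+#######....#####
302 ####......+########+..############....#####
304 ####.......####################++......####
306 ####........##################.........####
308 ####...........o############+..........####
```

{"api": "jog_arm", "payload": {
  "rows": [
    [0,0.0045,0.003,0,0,0,30],
    [0,0.0045,0.003,0,0,0,30],
    [0.015,0.0045,0.003,0,0,0,30],
    [0.025,0.0045,0.003,0,0,0,30],
    [0.028,0.0045,0.003,0,0,0,30],
    [0.028,0.0045,0.003,0,0,0,30],
    [0.028,0.0045,0.003,0,0,0,30]
  ]
}}

```text
time: 33.6
tool_pos: [0.6405, -0.1771, 0.0765]
tcp_rot: [1.216, 1.199, -1.205]
wrist_force: [0.3, -0.7, 0.3]
width: 0.402
```

```bash
python3 - <<'E'
from h import *
s,im=shot('w18'); print(s['tool_pos'],s['width'],s['wrist_force'])
p=imaging.camera_params('wrist');T=wristT(s)
print('nut top pred',proj(p,T,s['tool_pos']+[0,0,.0444]),'stud tip',proj(p,T,[.641,-.1775,.095]))
a=im[120:320,180:380];ps=imaging.camera_params('scene'); _,t=shot('s18','scene')
c2=np.int32(proj(ps,ps['T'],[.639,-.175,.09]))
b=t[c2[1]-50:c2[1]+50,c2[0]-50:c2[0]+50]
c3=np.int32(proj(ps,ps['T'],[.62,.165,.06]));d=t[c3[1]-50:c3[1]+50,c3[0]-50:c3[0]+50]
cv2.imwrite('pics/m18.png',np.hstack([cv2.resize(a,(400,400),interpolation=2),np.vstack([cv2.resize(x,(300,300),interpolation=2)for x in(b,d)])[:400] if 0 else np.hstack([cv2.resize(b,(200,200),interpolation=2),cv2.resize(d,(200,200),interpolation=2)]).repeat(1,0) if 0 else cv2.resize(np.vstack([b,d]),(400,800),interpolation=2)[0:400]]))
a2=cv2.resize(a,(600,600),interpolation=2);b2=cv2.resize(np.vstack([b,d,]),(200,400),interpolation=2)
cv2.imwrite('pics/m18.png',np.hstack([a2,np.vstack([b2,np.zeros((200,200,3),np.uint8)])]))
E
```

```text
[ 0.6405 -0.1771  0.0765] 0.40157977237630466 [ 0.3474 -0.7168  0.3399]
nut top pred [283.2378 282.131 ] stud tip [283.5611 258.3659]
```

View pics/m18.png

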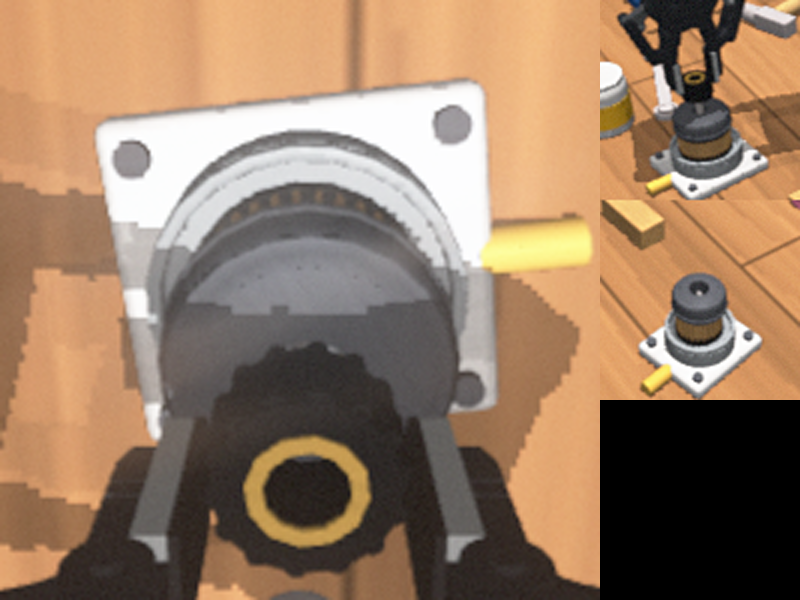

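{"api": "jog_arm", "payload": {
  "rows": [
    [0.003,0,0,0,0,0,30],
    [0.006,0,0,0,0,0,30],
    [0.009,0,0,0,0,0,30],
    [0.012,0,0,0,0,0,30],
    [0.012,0,0,0,0,0,30]
  ]
}}

```text
time: 34.2
tool_pos: [0.6405, -0.177, 0.0645]
tcp_rot: [1.216, 1.199, -1.205]
wrist_force: [-1.0, 0.4, -0.3]
width: 0.399
```

```bash
python3 - <<'E'
from h import *
np.set_printoptions(linewidth=200)
s,im=shot('w19'); print(s['tool_pos'],s['wrist_force'])
p=imaging.camera_params('wrist');T=wristT(s)
print(proj(p,T,[.641,-.1775,.095]))
print(im[264:304:2,262:306:2].max(2))
E
```

```text
[ 0.6405 -0.177   0.0645] [-1.002   0.3795 -0.3416]
[283.7602 268.9426]
[[ 60  58  58  56  57  57  55  54  53  60  62  67  54  51  45  43  45  48  46  48  43  42]
 [ 56  61  59  53  48  61 106 132 151 167 171 193 170 125  77  50  46  47  47  47  46  45]
 [ 57  56  54  53  92 159 197 198 198 198 199 197 197 198 198 168 121  46  45  42  47  48]
 [ 55  49  56 119 187 197 197 199 201 199 189 188 202 200 200 200 198 150  46  42  47  43]
 [ 53  57 155 198 194 198 186 136 105  79  75  79  88 161 180 198 198 199 135  45  43  42]
 [ 49 145 198 201 198 168  63  34  36  42  39  38  39  35  42 146 198 198 197 126  42  46]
 [ 48 177 196 200 132  44  37  36  36  40  40  39  37  32  36  37 149 197 196 199  93  45]
 [109 191 192 186  45  38  41  37  35  36  38  31  34  32  37  31  29 171 200 197 134  42]
 [173 197 196 122  37  40  40  33  38  41  36  37  35  38  37  35  36 115 196 197 143  45]
 [197 195 194  52  43  38  38  38  36  35  38  42  41  36  32  39  38  81 191 190 150  47]
 [174 190 191  69  39  43  38  39  43  35  40  34  38  38  38  37  33  41 193 193 178  46]
 [165 193 191  99  38  36  37  38  40  36  37  42  42  39  40  40  41  72 194 196 188  46]
 [153 196 194 134  42  33  34  38  39  39  37  37  34  39  40  37  44 152 192 190 124  44]
 [ 96 198 196 181  98  38  41  40  44  39  43  39  42  41  35  40  63 186 194 187  56  41]
 [ 48 171 198 194 179  94  44  39  38  38  40  34  41  35  47 106 171 196 198 130  46  44]
 [ 47  48 180 199 196 182 122  80  52  41  44  52  50  80 145 185 197 199 196  70  47  42]
 [ 43  50  64 194 199 197 195 192 150 126 132 141 147 168 201 195 196 182  70  43  42  48]
 [ 43  51  49  64 179 198 199 200 200 200 199 197 199 200 198 192 136  43  43  47  45  47]
 [ 46  48  48  49  46  64 156 179 196 196 196 194 197 178 172  75  46  47  45  47  45  46]
 [ 49  47  51  51  48  47  50  50  64 114 101  58  47  48  47  47  51  44  46  47  49  45]]
```

{"api": "jog_arm", "payload": {
  "rows": [
    [0.002,0,0,0,0,0,30],
    [0.004,0,0,0,0,0,30],
    [0.0045,0,0,0,0,0,30],
    [0.0045,0,0,0,0,0,30],
    [0.0045,0,0,0,0,0,60],
    [0.0045,0,0,0,0,0,100],
    [0.0045,0,0,0,0,0,100],
    [0.0045,0,0,0,0,0,100],
    [0.0045,0,0,0,0,0,100],
    [-0.015,0,0,0,0,0,100],
    [-0.05,0,0,0,0,0,100],
    [-0.09,0,0,0,0,0,100],
    [-0.11,0,0,0,0,0,100],
    [-0.11,-0.04,0,0,0,0,100],
    [-0.11,-0.08,0,0,0,0,100],
    [-0.11,-0.1,0,0,0,0,100],
    [-0.11,-0.1,0,0,0,0,100]
  ]
}}

```text
time: 35.95
tool_pos: [0.5371, -0.1764, 0.1738]
tcp_rot: [1.216, 1.199, -1.207]
wrist_force: [0.8, 0.4, 0.1]
width: 0.998
```

```bash
python3 - <<'E'
from h import *
s,t=shot('s20','scene'); _,im=shot('w20'); print(s['tool_pos'],s['wrist_force'],s['time'])
p=imaging.camera_params('wrist');T=wristT(s);ps=imaging.camera_params('scene')
def brass(im):
    h=cv2.cvtColor(im,cv2.COLOR_BGR2HSV);return ((h[...,0]>18)&(h[...,0]<40)&(h[...,1]>110)&(h[...,2]>90))
def mp(im,c,r,st):
    u,v=np.int32(c);im=im[v-r:v+r:st,u-r:u+r:st];h=cv2.cvtColor(im,cv2.COLOR_BGR2HSV)
    for x,a in zip(im.max(2),h): print(''.join('B' if (y[1]>110 and 18<y[0]<40 and y[2]>90) else '#' if m<70 else '+' if m<110 and y[1]<110 else 'o' if y[1]<110 else '.' for m,y in zip(x,a)))
X=[.6405,-.177,.104]
c=proj(p,T,X);print('wrist pred nut top',c,'stud tip',proj(p,T,[.641,-.1775,.095]),'if cocked +10mm',proj(p,T,[.6405,-.177,.114]));mp(im,c,36,2)
Y=[.638,-.175,.104]
c=proj(ps,ps['T'],Y);print('scene pred',c,proj(ps,ps['T'],[.638,-.175,.114]));mp(t,c,20,1)
E
```

```text
[ 0.5371 -0.1764  0.1738] [0.8195 0.4352 0.1138] 35.95
wrist pred nut top [402.643  208.8285] stud tip [399.2318 206.13  ] if cocked +10mm [407.2982 212.6788]
+++++oooooooooooooooooo+ooBBBBBBBBBB
++++oooooooooooooooooooo+BBBBBBBBBBB
+++oooooooooooooooooooooo+BBBBBBBBBB
++oooooooooooooooooooooooo+BBBBBBBBB
+oooooooooooooooooooooooooooBBBBBBBB
ooooooooooooooooooooooooooo+........
oooooooooo+++o+#+oooooooooooo.......
oooooooooo########++ooooooooo.......
ooooooo+#############+ooooooo.......
oooooo+###############+oooooo.......
oooooo+##########+#+####+oooo.......
oooo+##########+#++++#+++oooo.......
oooo##########+#######++#+ooo.......
oooo+##########+BBBB+##++++oo.......
oooo+#########BBBBBBBBo++++oo.......
ooo+########+BBBo.#BBBB++++oo.......
oo+#########BBBoo####BBB+++oo.......
ooo+######++BBooo####BBB#+#+........
oooo+######BBB#######.BB#++.........
ooo+#######BBB#######BBB##+.........
oooo+####++BBB#######BBB#+..........
oooo+######BBB.#####BBB+++o.........
++++oo+#####BBBB##.BBBB+++..........
+++oooo+#+##+BBBBBBBB++++...........
+++ooooo+##+##BBBBBB++++............
+++oooooo+#++##+
[... 1381 characters left out ...]
...
ooooooo.....##+BBBBBBBBB####............
ooooooo.....###+BBBBBB+#####............
ooooooo.....#################+oo........
ooooooo......################+++o.......
ooooooooo..o+################+oo+o......
oooooooooooo+################+oo+++.....
oooooooooooo+################+oo+++o....
oooooooo+o+o+################+ooo+++....
oooooooo++ooo###############+ooooo++....
ooooooooooooo+#############+oooo+o++....
oooooooooooooo++########+++oooooo++#+...
ooooooo+oooooooo+o++++ooooooooooo+##+...
+o+o+o+++ooooooooooooooooooooooo++##+...
..oo...++ooooooooooooooooooooo+++####o..
........++oooooooooooooooooo++++####+...
........##+++ooooooooooooo+++#######+...
........####++++++oo++++++++++####++ooo.
```

```bash
python3 - <<'E'
from h import *
from workcell import finish_job
t=imaging.read_camera('top');o=cv2.imread('pics/top0.png')
print('jar diff',np.abs(t[95:150,250:290].astype(int)-o[95:150,250:290]).mean(), monitor.read_state()['time'])
finish_job()
E
```

```text
jar diff 20.365909090909092 36.1
the job is handed in; nothing more can be done
```

```bash
python3 - <<'E'
import numpy as np,cv2
a=cv2.imread('pics/scene0.png').astype(int);b=np.load('pics/s20.npy').astype(int)
print(np.abs(a-b)[222:270,185:222].mean(), np.abs(a-b)[380:410,500:550].mean())
E
```

```text
2.813813813813814 2.3806666666666665
```

I put both air cleaners back together and handed the job in at about 36 s of the 104 s allowed. No verdict was reported.

**What I did:** I placed the wide element, the narrow element, the wide cover, the narrow cover and then the nut, each lowered over its stud and released at seated height. Force readings during the lowering were about 2 N or less.

**Last checks**
- **Seating:** the pictures showed both elements flat in their pans and both covers flat on top. After release, the nut's brass rim lay within about 1–2 mm of where it should be in the wrist view. In the scene view it sat about 1.5 px (roughly 4 mm) lower than predicted, with no tilt visible. I judged it fully down.
- **Jar:** one check disagreed. The top-camera picture of the jar area differed from the first picture by about 20 grey levels, probably from the arm or its shadow, though I did not confirm that. In the scene camera the jar area was unchanged (difference 2.8, against 2.4 for plain bench), so the jar is upright where it started.

**Disagreements with the given data**
- **Fingertips:** they sit about 30–40 mm behind the stated TCP. My first closing, at TCP height 6 mm, missed the element. I measured this from two cameras and grasped with the TCP reading about 19–28 mm below the bench from then on.
- **Bases:** the top and wrist cameras differed by about 2–4 mm on the base positions. I went with the wrist view.

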